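# Lay out the call-out kit on its outlined mats

### The job

Lay out the kit for the next call-out: put the beech block, the 9 V battery, the roll of black tape and the standing brass coupler each on the rubber mat whose white silhouette has its shape and size. Each should lie centred on its silhouette, block and battery lined up with theirs, tape flat and coupler standing upright. Leave the glue bottle where it stands.

Things in the scene. Friction and masses are not known exactly. Their poses are not given: they have to be found in the camera images.
- block_centre (a point): rectangular beech wood offcut lying flat, 45 (x) x 90 (y) x 22 mm high. Point at its centre, 11 mm above its underside; axes x along its short side, y along its length, z up.
- battery_centre (a point): black and blue 9 V block battery lying on its side, 26 (x) x 52 (y, terminals included) x 17 mm high. Point at its centre, 8.5 mm above its underside; x across its width, y along its length, z up. Either way round is fine on its mat.
- tape_centre (a point): roll of black electrical tape with brown core, lying flat, 60 mm outside diameter, 19 mm high; it is solid to the touch in the middle, so grasp it across the outside. Point at its centre, 9.5 mm above its underside; z up.
- coupler_centre (a point): brass pipe coupler standing on end, 26 mm diameter, 66 mm high. Point at its centre, 33 mm above its underside; z up along its axis.
- mat_block: flat charcoal rubber mat fixed to the bench, 70 (x) x 110 (y) x 5 mm thick, with a white silhouette in its centre: a plain white rectangle 53 (x) x 98 (y) mm, for the wood block. Origin at the centre of mat and silhouette, on the underside (the top is 5 mm higher); x along the short side, y along the long side, z up.
- mat_battery: flat charcoal rubber mat fixed to the bench, 70 (x) x 110 (y) x 5 mm thick, with a white silhouette in its centre: a plain white rectangle 34 (x) x 58 (y) mm, for the battery. Origin at the centre of mat and silhouette, on the underside (the top is 5 mm higher); x along the short side, y along the long side, z up.
- mat_tape: flat charcoal rubber mat fixed to the bench, 70 (x) x 110 (y) x 5 mm thick, with a white silhouette in its centre: a white ring of 66 mm outside and 38 mm inside diameter, for the tape roll. Origin at the centre of mat and silhouette, on the underside (the top is 5 mm higher); x along the short side, y along the long side, z up.
- mat_coupler: flat charcoal rubber mat fixed to the bench, 70 (x) x 110 (y) x 5 mm thick, with a white silhouette in its centre: a plain white disc of 34 mm diameter, for the coupler. Origin at the centre of mat and silhouette, on the underside (the top is 5 mm higher); x along the short side, y along the long side, z up.
- glue_centre (a point): bystander: small white glue bottle with conical nozzle, standing loose, 31 mm diameter, 86 mm high. Point at its centre, 43 mm above the bench.
There are look-alikes about, which are no part of the job. What is meant by the part that bears tape_centre is not green, and is the smaller of those in its own colour.

How it is judged:
By the outcome, as a careful person would: the job done as asked, in the order asked, and still so for the second after the job is handed in, with the robot touching nothing.
It also fails if it takes over 99 s, if anything falls off the work surface, if the arm or the gripper's body presses on something with over 40 N, if the wrist force passes 120 N, or if a joint passes its speed limit or range.

### The arm

A 6-joint arm with a two-finger parallel gripper is mounted at the origin on a cart in front of the work surface, level with it; the furniture and walls round the work are solid. World frame = base frame: x ahead of the robot, y to its left, z up, the work surface at z = 0. Lengths are in mm, angles in rad, forces in N, time in s.
With the tool pointing down it reaches from about 275 to 1000 mm from the base axis. Payload 8.4 kg.
Tool frame: the origin (TCP) lies between the finger pads; the fingertips stand 8 mm ahead of it and the grasp point (between the pads) lies 11 mm behind it (tcp_to_tips is the distance from the TCP to the fingertips, in mm); z points along the fingers, y is the line along which they close (so a half turn about z gives the same grasp; the last joint's range is limited). The gripper opens to 85 mm and grips with 20 to 120 N. Pads are 22 mm wide; open, the fingers measure 114 mm over their backs; the gripper's body (76 mm by 85 mm) begins 54 mm behind the grasp point. The pads swing forward as they close: fully open they stand 13 mm farther back than shut.
Start: joints at [1.228, 0.353, 1.633, -0, 1.155, -0.002], TCP at [208.899, 589.058, 239.281] pointing down, gripper open.
Joint ranges: [-2.63, 2.63], [-0.92, 2.1], [0.06, 2.66], [-1.3, 4.44], [0, 2.69], [-3.02, 3.02]. Speed limits (rad/s): [2.22, 2.22, 2.79, 3.14, 3.14, 3.14].

### API

Orientations are given as [roll, pitch, yaw] about the fixed x, y, z axes, in that order (R = Rz(yaw) Ry(pitch) Rx(roll)).
In Python, from rig import * gives the robot as it stands.
- The arm moves only by the tool step_arm, never from a script. Its argument "motion" is a list of rows, each an object with "claw": the finger opening in mm, from 0 to 85.4; "delta_pos": the shift along the tool's x, y, z in mm, a list of three; "turn": the turn about the tool's z in rad. In form: [{"claw": claw, "delta_pos": [dx, dy, dz], "turn": turn}, ...]. A call has 1 to 8 rows; each row shifts and turns the commanded pose from where the row before left it, along the tool's axes as they then stand; what a row does not reach is not made up. A row lasts 1/12 s, in which the tool goes at most 41.7 mm and 7.16 degrees, less where a joint would pass 70% of its speed; a pose out of reach is approached as far as the arm can. A call is refused whole if a number of a shift passes 41.7 or a number of a turn 0.125, either way. A call with a gripper value outside its range is refused whole. The fingers move at their own pace and stop on an object; "force" is the grip in N (left out, the last holds). Time passes only in rows, so rows that do not move let the fingers close. It gives the time, the measured TCP pose, the force, the opening and the grip force at its end, in the units of the state.
- sense(): the state, without advancing time (a new reading comes with each control period).
- grab_frame(name): name is "scene" or "top" or "wrist"; returns a dict with "img" (400x640x3 uint8, red, green, blue), "vertical_fov" (degrees; the focal length in pixels is half the picture's height over the tangent of half this angle, whatever the lens; pixels are square), "cx", "cy" (the principal point, pixels), "R" (3x3) and "t" (3): a world point X has camera coordinates R X + t. Camera axes: x right, y down, z forward; pixel columns grow to the right and rows downward; lengths in mm; the calibration is good to about 2 mm. A picture is of the moment at which its call begins. There is no depth.
- sign_off(): hands the job in; it is judged then, once.
The state is a dict: "clock": time; "qpos": joint angles; "qvel": joint speeds; "joint_efforts": joint torques, N m; "eef_pos": TCP position; "tcp_rot": TCP orientation; "contact_force": force on the tool from outside, world axes, zero at the start; "wrist_torque": the same for the moment, N m; "opening": opening from 0.0 (shut) to 1.0 (fully open); "grasp_force": force on a finger pad.
Only numpy, scipy, OpenCV 4.12 (cv2) and the standard library are available. Lean on these libraries where they do the work, as an engineer would, in place of code of your own. Each camera call takes 0.05 s, during which the arm holds its last target. There are 200 camera calls.

## Working session

There is one attempt and no reset: what is moved stays moved. The work goes in short steps, Python scripts to look and compute and a tool call to move; the robot and the scene stay as the last step left them, time stands still between calls to the robot, and variables do not carry over. Pictures are saved under pics/ and viewed, at most 16 in all, crops included, and the job is handed in when it is done.

Besides the shell and the picture viewer there is one more tool, called after ">>>" as a command line: name --argument value ..., lists and objects as JSON in quotes. step_arm: Moves the arm, as the interface text tells. Its arguments: {"type":"object","properties":{"motion":{"type":"array","items":{"type":"object","properties":{"claw":{"type":"number"},"delta_pos":{"type":"array","items":{"type":"number"}},"turn":{"type":"number"}}}},"force":{"type":"number"}},"required":["motion"]}

```bash
mkdir -p pics; cat > h.py <<'E'
from rig import *
import numpy as np, cv2
def snap(n,f):
    d=grab_frame(n); cv2.imwrite('pics/'+f,d['img'][:,:,::-1]); np.savez('pics/'+f[:-4],**{k:np.array(v) for k,v in d.items()}); return d
def ray(d,u,v,z):
    f=200/np.tan(np.radians(float(d['vertical_fov']))/2); R=np.array(d['R']);t=np.array(d['t'])
    c=-R.T@t; r=R.T@np.array([(u-d['cx'])/f,(v-d['cy'])/f,1]); return c+r*(z-c[2])/r[2]
def proj(d,X):
    f=200/np.tan(np.radians(float(d['vertical_fov']))/2); p=np.array(d['R'])@X+np.array(d['t']); return p[:2]/p[2]*f+[float(d['cx']),float(d['cy'])]
E
python3 - <<'E'
from h import *
for n in ('scene','top'):
    d=snap(n,n+'0.png'); print(n,d['vertical_fov'],-np.array(d['R']).T@d['t'],np.round(d['R'],2).tolist())
s=sense(); print(s)
E
```

```text
scene 46.85094591122606 [  -3.70225114 -740.55815943  761.48203324] [[0.82, -0.57, 0.0], [-0.34, -0.49, -0.8], [0.46, 0.66, -0.6]]
top 56.457183003667055 [ 383.41109061   -3.26568765 1081.71426665] [[0.02, -1.0, -0.01], [-0.99, -0.02, -0.16], [0.16, 0.01, -0.99]]
{'clock': 0.1, 'qpos': array([ 1.22761071e+00,  3.53607412e-01,  1.63403925e+00,  2.71287985e-05,
        1.15521296e+00, -2.39636202e-03]), 'qvel': array([ 0.00199429, -0.00353164, -0.00199203,  0.00072895, -0.00073088,
       -0.00065346]), 'joint_efforts': array([ 1.16759488e-04, -6.06360126e+01, -3.42822325e+01,  4.15309967e-05,
        3.99683719e-03, -1.02527250e-05]), 'eef_pos': array([208.74604222, 588.67319246, 238.6277182 ]), 'tcp_rot': array([-3.14032575e+00, -2.78417594e-05,  2.80079241e+00]), 'contact_force': array([-0.08781263, -0.54845013,  0.33368665]), 'wrist_torque': array([ 0.01030925, -0.04607505, -0.02555975]), 'grasp_force': 0.0, 'opening': 1.0016129895889945}
```

View pics/top0.png

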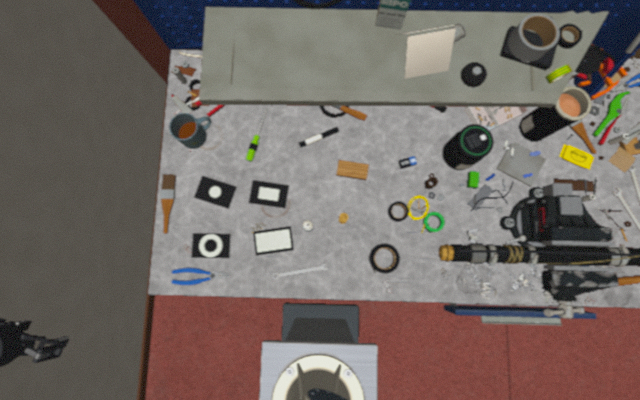

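View pics/scene0.png

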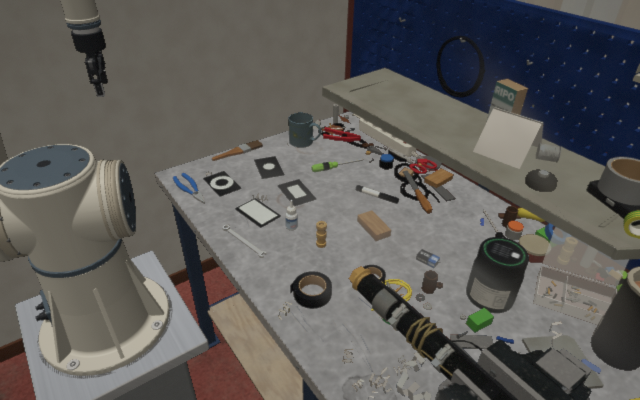

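The top view shows the mats: coupler disc at (216,192), battery (269,194), tape ring (211,245) and block (273,240). The objects are the block (353,170), battery (408,161), small black tape (399,211), a brass piece (343,217) and the glue (308,225). There is also a larger tape (384,258) and a brown look-alike (431,181). I'll measure with contours next.

```bash
python3 - <<'E'
from h import *
d=np.load('pics/top0.npz'); im=d['img']
c=im[135:285,160:460][:,:,::-1]
c1=cv2.resize(im[140:280,290:450][:,:,::-1],(800,700)[:2],interpolation=cv2.INTER_CUBIC)
cv2.imwrite('pics/c1.png',cv2.resize(c1,(680,595)))
s=np.load('pics/scene0.npz')['img'][200:320,280:460][:,:,::-1]
cv2.imwrite('pics/c2.png',cv2.resize(s,None,fx=4.4,fy=4.4,interpolation=cv2.INTER_CUBIC))
g=cv2.cvtColor(im,cv2.COLOR_RGB2GRAY)
# white silhouettes and dark mats
for n,(u,v) in dict(coupler=(216,192),battery=(269,194),tape=(211,245),block=(273,240)).items():
    x0,y0=u-30,v-24
    w=g[y0:y0+48,x0:x0+60]
    m=(w<75).astype(np.uint8)
    n_,L,S,C=cv2.connectedComponentsWithStats(m)
    k=1+np.argmax(S[1:,4]); cs,_=cv2.findContours((L==k).astype(np.uint8),cv2.RETR_EXTERNAL,cv2.CHAIN_APPROX_NONE)
    P=np.array([ray(d,a+x0,b+y0,5)[:2] for a,b in cs[0][:,0]],np.float32)
    r=cv2.minAreaRect(P); print(n,r)
    hm=np.zeros_like(m); cv2.drawContours(hm,cs,-1,1,-1); 
    ww=((w>150)&(hm>0)).astype(np.uint8); cs,_=cv2.findContours(ww,cv2.RETR_EXTERNAL,cv2.CHAIN_APPROX_NONE)
    q=max(cs,key=cv2.contourArea); P=np.array([ray(d,a+x0,b+y0,5)[:2] for a,b in q[:,0]],np.float32); print('   white',cv2.minAreaRect(P))
for n,u,v,z in (('block',353,170,22),('bat',408,161,17),('tape',399,211,19),('bigtape',384,258,19),('coup',343,217,66),('dark',431,181,60),('glue',308,225,80)): print(n,ray(d,u,v,z).round())
E
```

```text
coupler ((569.9827880859375, 317.8281555175781), (104.6439437866211, 65.26299285888672), 72.94709014892578)
   white ((570.14990234375, 318.5984191894531), (32.33647918701172, 32.780921936035156), 67.0003433227539)
battery ((567.2630615234375, 159.6636962890625), (104.5741958618164, 65.13652038574219), 82.98995971679688)
   white ((567.6848754882812, 160.3856658935547), (58.80290985107422, 34.01556396484375), 83.01549530029297)
tape ((413.4809265136719, 284.19744873046875), (66.76422882080078, 34.7567253112793), 3.5158369541168213)Traceback (most recent call last):
  File "<stdin>", line 20, in <module>
ValueError: max() iterable argument is empty
```

View pics/c1.png

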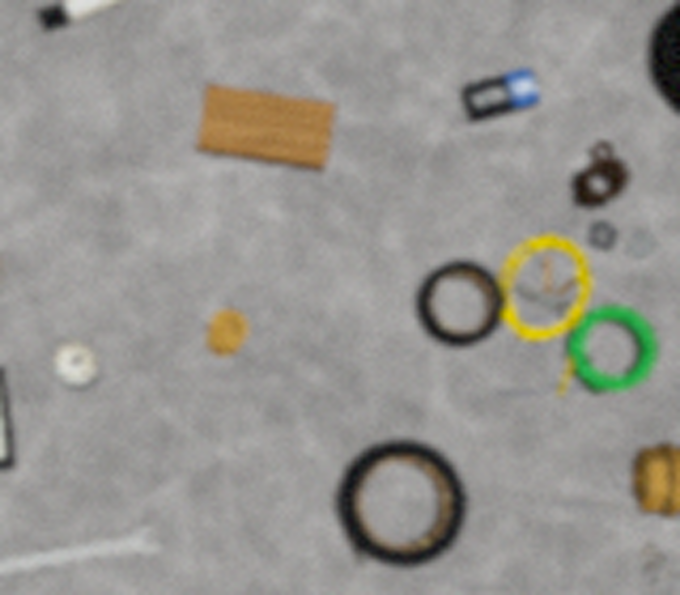

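View pics/c2.png

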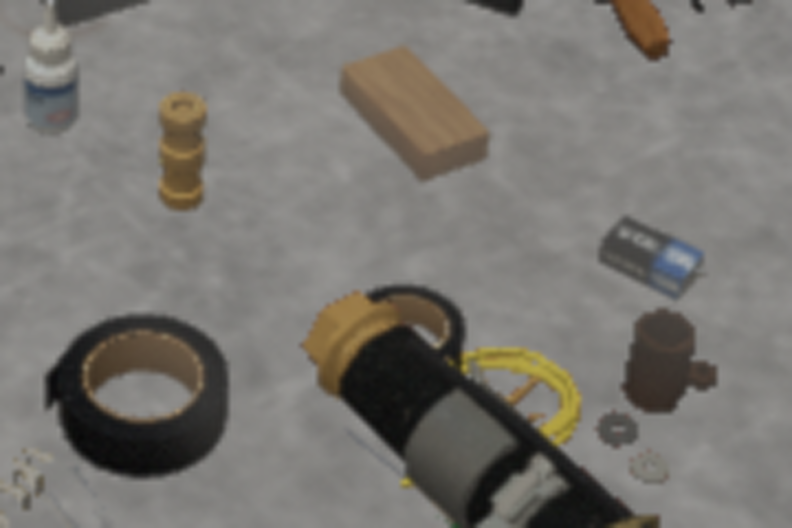

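The crops show the beech block, the battery (terminals right), the small black tape touching the yellow cable on its right, and the fluted brass coupler at crop 1 (227,331). The dark pipe fitting and the large tape are look-alikes.

```bash
cat >> h.py <<'E'
def rect(d,mask,x0,y0,z):
    # largest blob -> minAreaRect in world mm at height z, long-axis direction (deg from world y)
    n,L,S,C=cv2.connectedComponentsWithStats(mask.astype(np.uint8)); k=1+np.argmax(S[1:,4])
    cs,_=cv2.findContours((L==k).astype(np.uint8),cv2.RETR_EXTERNAL,cv2.CHAIN_APPROX_NONE)
    P=np.array([ray(d,a+x0,b+y0,z)[:2] for a,b in cs[0][:,0]],np.float32)
    r=cv2.minAreaRect(P); b=cv2.boxPoints(r); e=max((b[1]-b[0],b[2]-b[1]),key=np.linalg.norm)
    if e[1]<0:e=-e
    return np.round(r[0],1),np.round(sorted(r[1]),1),'longaxis yaw deg',round(float(np.degrees(np.arctan2(e[1],e[0]))),1)
E
python3 - <<'E'
from h import *
d=np.load('pics/top0.npz'); im=d['img']; g=cv2.cvtColor(im,cv2.COLOR_RGB2GRAY); hsv=cv2.cvtColor(im,cv2.COLOR_RGB2HSV)
def win(a,u,v,h=22,w=30): return a[v-h:v+h,u-w:u+w],u-w,v-h
for n,u,v,h,w in (('mblock',273,240,11,17),('mbat',269,194,9,13),('mtape',211,245,12,13),('mcoup',216,192,9,9)):
    a,x,y=win(g,u,v,h,w); print(n,rect(d,a>150,x,y,5))
a,x,y=win(hsv,353,170); print('block',rect(d,(a[...,1]>85),x,y,22))
a,x,y=win(hsv,343,217,12,12); print('coupler',rect(d,(a[...,1]>85),x,y,66))
a,x,y=win(g,399,211,12,11); print('tape',rect(d,a<80,x,y,19))
a,x,y=win(im.astype(int),408,161,10,14); print('bat',rect(d,(a.min(2)<85)|(a[...,2]-a[...,0]>40),x,y,17))
E
```

```text
mblock (array([431.4, 141.4]), array([52.9, 98.8]), 'longaxis yaw deg', 99.4)
mbat (array([567.7, 160.4]), array([34. , 58.8]), 'longaxis yaw deg', 83.0)
mtape (array([413.9, 321.6]), array([62.9, 64.3]), 'longaxis yaw deg', 91.4)
mcoup (array([570.1, 318.6]), array([32.3, 32.8]), 'longaxis yaw deg', 157.0)
block (array([641.7, -83.7]), array([45.8, 87.5]), 'longaxis yaw deg', 81.9)
coupler (array([493.8, -56.6]), array([21.9, 27.6]), 'longaxis yaw deg', 0.9)
tape (array([ 522.7, -215.1]), array([52. , 54.8]), 'longaxis yaw deg', 91.3)
bat (array([ 668.9, -244.8]), array([25.4, 49.6]), 'longaxis yaw deg', 107.4)
```

>>> step_arm --motion '[{"claw": 85, "delta_pos": [0, 0, 0], "turn": 0.1247}, {"claw": 85, "delta_pos": [0, 0, 0], "turn": 0.1247}, {"claw": 85, "delta_pos": [0, 0, 0], "turn": 0.1247}, {"claw": 85, "delta_pos": [0, 0, 0], "turn": 0.1247}, {"claw": 85, "delta_pos": [0, 0, 0], "turn": 0.1247}, {"claw": 85, "delta_pos": [0, 0, 0], "turn": 0.1247}, {"claw": 85, "delta_pos": [0, 0, 0], "turn": 0.1247}, {"claw": 85, "delta_pos": [0, 0, 0], "turn": 0.1247}]' --force 40

```text
clock: 0.77
eef_pos: [208.8, 588.8, 238.8]
tcp_rot: [-3.141, 0.001, 1.797]
contact_force: [-0.4, 0.2, 0.4]
opening: 0.999
grasp_force: 0.0
```

>>> step_arm --motion '[{"claw": 85, "delta_pos": [0, 0, 0], "turn": 0.1247}, {"claw": 85, "delta_pos": [0, 0, 0], "turn": 0.1247}, {"claw": 85, "delta_pos": [0, 0, 0], "turn": 0.1247}, {"claw": 85, "delta_pos": [0, 0, 0], "turn": 0}]'

```text
clock: 1.1
eef_pos: [208.8, 588.8, 238.8]
tcp_rot: [-3.141, 0.001, 1.423]
contact_force: [0.2, 0.0, -0.2]
opening: 0.994
grasp_force: 0.0
```

>>> step_arm --motion '[{"claw": 85, "delta_pos": [-25.2, 21.8, 3.7], "turn": 0}, {"claw": 85, "delta_pos": [-25.2, 21.8, 3.7], "turn": 0}, {"claw": 85, "delta_pos": [-25.2, 21.8, 3.7], "turn": 0}, {"claw": 85, "delta_pos": [-25.2, 21.8, 3.7], "turn": 0}, {"claw": 85, "delta_pos": [-25.2, 21.8, 3.7], "turn": 0}, {"claw": 85, "delta_pos": [-25.2, 21.8, 3.7], "turn": 0}, {"claw": 85, "delta_pos": [-25.2, 21.8, 3.7], "turn": 0}, {"claw": 85, "delta_pos": [-25.2, 21.8, 3.7], "turn": 0}]'

```text
clock: 1.77
eef_pos: [353.5, 363.3, 209.5]
tcp_rot: [-3.142, 0.0, 1.434]
contact_force: [0.7, 1.0, 0.7]
opening: 0.997
grasp_force: 0.0
```

```bash
cat >> h.py <<'E'
def go(x,y,z,psi=None):
    """total tool-frame shift (after turning) and turn to a target; psi deg, taken mod 180 nearest"""
    s=sense(); p=s['eef_pos']; c=np.degrees(s['tcp_rot'][2]); 
    t=0 if psi is None else -((psi-c+90)%180-90)
    a=np.radians(c-t); e=np.array([x,y,z])-p
    dx=np.cos(a)*e[0]+np.sin(a)*e[1]; dy=np.sin(a)*e[0]-np.cos(a)*e[1]
    print('at',p.round(1),'yaw',round(c,2),'q6',s['qpos'][5].round(2),'F',s['contact_force'].round(1),'open',round(s['opening']*85.4,1),'grip',round(s['grasp_force'],1),'t',s['clock'])
    print('turn',round(np.radians(t),4),'shift',np.round([dx,dy,-e[2]],1))
E
python3 -c "
from h import *; go(641.7,-83.7,150,81.9)"
```

```text
at [353.5 363.3 209.5] yaw 82.18 q6 0.93 F [0.7 1.  0.7] open 85.1 grip 0.0 t 1.7667
turn 0.0048 shift [-402.   348.3   59.5]
```

>>> step_arm --motion '[{"claw": 85, "delta_pos": [-25.1, 21.8, 3.7], "turn": 0}, {"claw": 85, "delta_pos": [-25.1, 21.8, 3.7], "turn": 0}, {"claw": 85, "delta_pos": [-25.1, 21.8, 3.7], "turn": 0}, {"claw": 85, "delta_pos": [-25.1, 21.8, 3.7], "turn": 0}, {"claw": 85, "delta_pos": [-25.1, 21.8, 3.7], "turn": 0}, {"claw": 85, "delta_pos": [-25.1, 21.8, 3.7], "turn": 0}, {"claw": 85, "delta_pos": [-25.1, 21.8, 3.7], "turn": 0}, {"claw": 85, "delta_pos": [-25.1, 21.8, 3.7], "turn": 0}]'

```text
clock: 2.43
eef_pos: [498.0, 139.9, 179.9]
tcp_rot: [-3.142, -0.0, 1.434]
contact_force: [-0.4, 0.3, 0.4]
opening: 0.997
grasp_force: 0.0
```

>>> step_arm --motion '[{"claw": 85, "delta_pos": [-25.1, 21.8, 3.7], "turn": 0}, {"claw": 85, "delta_pos": [-25.1, 21.8, 3.7], "turn": 0}, {"claw": 85, "delta_pos": [-25.1, 21.8, 3.7], "turn": 0}, {"claw": 85, "delta_pos": [-25.1, 21.8, 3.7], "turn": 0}, {"claw": 85, "delta_pos": [-25.1, 21.8, 3.7], "turn": 0}, {"claw": 85, "delta_pos": [-25.1, 21.8, 3.7], "turn": 0}, {"claw": 85, "delta_pos": [-25.1, 21.8, 3.7], "turn": 0}, {"claw": 85, "delta_pos": [-17, 14.5, 2.5], "turn": 0}]'

```text
clock: 3.1
eef_pos: [636.8, -75.5, 151.1]
tcp_rot: [3.141, 0.0, 1.433]
contact_force: [-0.4, 0.1, -0.1]
opening: 0.997
grasp_force: 0.0
```

>>> step_arm --motion '[{"claw": 85, "delta_pos": [0, 0, 0], "turn": 0}, {"claw": 85, "delta_pos": [0, 0, 0], "turn": 0}]'

```text
clock: 3.27
eef_pos: [635.5, -73.9, 151.0]
tcp_rot: [-3.14, -0.0, 1.431]
contact_force: [-0.2, 0.2, -0.2]
opening: 0.994
grasp_force: 0.0
```

```bash
python3 -c "
from h import *
go(641.7,-83.7,150,81.9)
d=snap('wrist','w1.png'); print(d['vertical_fov'],-np.array(d['R']).T@d['t'],np.round(d['R'],2).tolist(), proj(d,[641.7,-83.7,22]))"
```

```text
at [635.5 -73.9 151. ] yaw 81.97 q6 0.02 F [-0.2  0.2 -0.2] open 84.9 grip 0.0 t 3.2667
turn 0.0012 shift [-8.9  7.6  1. ]
63.32107953278302 [646.02064288   9.60862902 286.69154271] [[0.99, -0.14, 0.0], [-0.13, -0.94, 0.33], [-0.05, -0.32, -0.95]] [332.43692009 205.8004463 ]
```

View pics/w1.png

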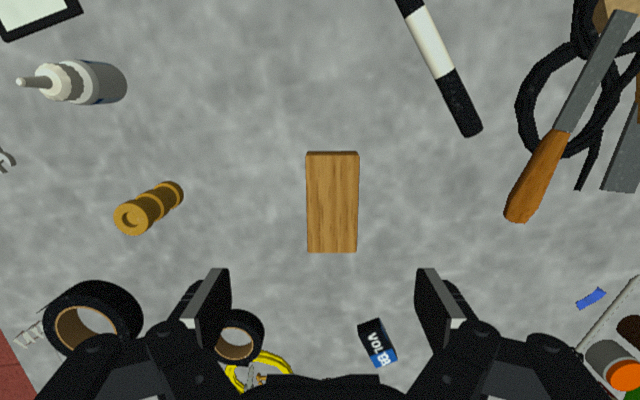

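The wrist view shows the block at (332,205), aligned with the tool, the coupler at (148,205), the battery at (377,343) and the tape at (238,335). I'll refine the block's position.

```bash
python3 -c "
from h import *
d=np.load('pics/w1.npz'); im=d['img']; hsv=cv2.cvtColor(im,cv2.COLOR_RGB2HSV); g=hsv[...,2]
a=(hsv[157:270,280:390,1]>85)&(hsv[157:270,280:390,2]>110); r=rect(d,a,280,157,22); print(r)
print('coup',ray(d,131,219,66), 'bat',ray(d,375,340,17))
go(*r[0],12,r[3])"
```

```text
(array([641. , -84.6]), array([44.6, 87.3]), 'longaxis yaw deg', 82.3)
coup [495.18656108 -57.76110901  66.        ] bat [ 666.01363039 -236.6553679    17.        ]
at [635.  -72.9 151.2] yaw 81.98 q6 0.02 F [ 0.3 -0.   0.5] open 85.0 grip 0.0 t 3.3167
turn -0.0055 shift [-10.8   7.5 139.2]
```

>>> step_arm --motion '[{"claw": 85, "delta_pos": [-10.3, 7.6, 20], "turn": -0.005}, {"claw": 85, "delta_pos": [0, 0, 25], "turn": 0}, {"claw": 85, "delta_pos": [0, 0, 25], "turn": 0}, {"claw": 85, "delta_pos": [0, 0, 25], "turn": 0}, {"claw": 85, "delta_pos": [0, 0, 20], "turn": 0}, {"claw": 85, "delta_pos": [0, 0, 15], "turn": 0}, {"claw": 85, "delta_pos": [0, 0, 9], "turn": 0}, {"claw": 85, "delta_pos": [0, 0, 0], "turn": 0}]'

```text
clock: 3.98
eef_pos: [639.9, -82.9, 11.0]
tcp_rot: [-3.138, -0.0, 1.436]
contact_force: [0.6, 0.3, -1.3]
opening: 0.996
grasp_force: 0.0
```

>>> step_arm --motion '[{"claw": 40, "delta_pos": [0, 0, 0], "turn": 0}, {"claw": 40, "delta_pos": [0, 0, 0], "turn": 0}, {"claw": 40, "delta_pos": [0, 0, 0], "turn": 0}, {"claw": 40, "delta_pos": [0, 0, 0], "turn": 0}, {"claw": 40, "delta_pos": [0, 0, 0], "turn": 0}, {"claw": 40, "delta_pos": [0, 0, 0], "turn": 0}]' --force 40

```text
clock: 4.48
eef_pos: [642.6, -84.2, 14.2]
tcp_rot: [3.139, -0.0, 1.434]
contact_force: [-1.0, 0.5, 6.4]
opening: 0.517
grasp_force: 42.0
```

>>> step_arm --motion '[{"claw": 40, "delta_pos": [0, 0, -15], "turn": 0}, {"claw": 40, "delta_pos": [0, 0, -25], "turn": 0}, {"claw": 40, "delta_pos": [0, 0, -30], "turn": 0}, {"claw": 40, "delta_pos": [0, 0, -30], "turn": 0}, {"claw": 40, "delta_pos": [0, 0, -20], "turn": -0.1}, {"claw": 40, "delta_pos": [0, 0, 0], "turn": -0.1}, {"claw": 40, "delta_pos": [0, 0, 0], "turn": -0.1}]'

```text
clock: 5.07
eef_pos: [642.8, -84.5, 136.1]
tcp_rot: [3.138, 0.001, 1.739]
contact_force: [-0.8, 0.4, -1.1]
opening: 0.515
grasp_force: 41.2
```

```bash
python3 -c "
from h import *
d=np.load('pics/w1.npz');print('glue',ray(d,22,81,86),ray(d,115,82,10))
go(431.4,141.4,130,99.4)"
```

```text
glue [474.74606413  39.87134756  86.        ] [483.10884255  40.2529275   10.        ]
at [642.8 -84.5 136.1] yaw 99.64 q6 -0.3 F [-0.8  0.4 -1.1] open 44.0 grip 41.2 t 5.0667
turn 0.0041 shift [ 257.4 -171.7    6.1]
```

>>> step_arm --motion '[{"claw": 40, "delta_pos": [20, -13.3, 0], "turn": 0}, {"claw": 40, "delta_pos": [27.2, -18.1, 0], "turn": 0}, {"claw": 40, "delta_pos": [27.2, -18.1, 0], "turn": 0}, {"claw": 40, "delta_pos": [27.2, -18.1, 0], "turn": 0}, {"claw": 40, "delta_pos": [27.2, -18.1, 0], "turn": 0}, {"claw": 40, "delta_pos": [27.2, -18.1, 0], "turn": 0}, {"claw": 40, "delta_pos": [27.2, -18.1, 0], "turn": 0}, {"claw": 40, "delta_pos": [27.2, -18.1, 0], "turn": 0}]'

```text
clock: 5.73
eef_pos: [468.2, 101.4, 133.8]
tcp_rot: [3.14, -0.0, 1.734]
contact_force: [-0.1, 0.4, -0.6]
opening: 0.516
grasp_force: 41.2
```

>>> step_arm --motion '[{"claw": 40, "delta_pos": [27, -18, 0], "turn": 0.004}, {"claw": 40, "delta_pos": [20, -13.5, 0], "turn": 0}, {"claw": 40, "delta_pos": [0, 0, 20], "turn": 0}, {"claw": 40, "delta_pos": [0, 0, 20], "turn": 0}, {"claw": 40, "delta_pos": [0, 0, 20], "turn": 0}, {"claw": 40, "delta_pos": [0, 0, 0], "turn": 0}, {"claw": 40, "delta_pos": [0, 0, 0], "turn": 0}]'

```text
clock: 6.32
eef_pos: [430.2, 141.8, 73.0]
tcp_rot: [-3.14, 0.0, 1.73]
contact_force: [0.2, 0.0, 0.0]
opening: 0.515
grasp_force: 41.3
```

```bash
python3 -c "
from h import *
go(431.4,141.4,19,99.4)
d=snap('wrist','w2.png')"
```

```text
at [430.2 141.8  73. ] yaw 99.13 q6 0.16 F [0.2 0.  0. ] open 44.0 grip 41.3 t 6.3167
turn -0.0047 shift [-0.6  1.1 54. ]
```

View pics/w2.png

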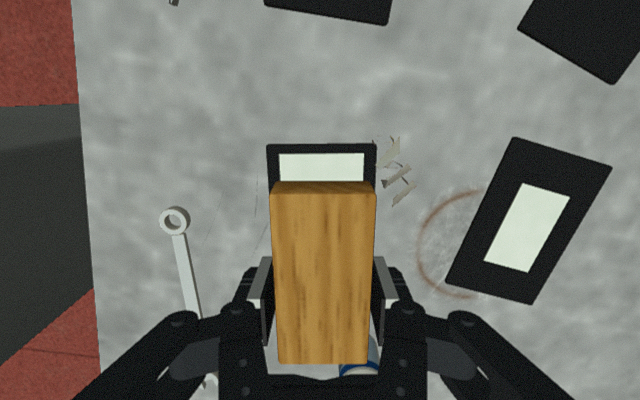

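The held block hangs in line over its mat. Its top face has corners near (271,193), (376,190), (369,363) and (279,363), and the far edge of the silhouette runs from (279,153) to (364,153).

```bash
python3 -c "
from h import *
d=np.load('pics/w2.npz')
for z in (79,82): 
  P=np.array([ray(d,u,v,z)[:2] for u,v in ((271,193),(376,190),(369,363),(279,363))]); print(P.round(1).tolist(),P.mean(0))
A=ray(d,279,153,5)[:2];B=ray(d,364,153,5)[:2]; M=(A+B)/2; e=(B-A)/np.linalg.norm(B-A); print(A,B,np.linalg.norm(B-A)); n=np.array([e[1],-e[0]]); print('yaw',np.degrees(np.arctan2(-n[1],-n[0])), M+49*n, M-49*n)
im=d['img']; g=cv2.cvtColor(im,cv2.COLOR_RGB2GRAY)[175:285,470:590]
print('mbat',rect(d,g>150,470,175,5))"
```

```text
[[400.8, 182.2], [443.9, 190.5], [459.8, 100.0], [414.6, 92.7]] [429.75212068 141.33548892]
[[401.1, 183.2], [443.2, 191.3], [458.8, 102.9], [414.6, 95.7]] [429.42745847 143.27361748]
[394.39565213 184.78439498] [447.28410613 193.29419809] 53.56869716530246
yaw 99.14060262081246 [428.62390926 140.661524  ] [413.055849   237.41706906]
mbat (array([566.1, 159.4]), array([34.4, 58.7]), 'longaxis yaw deg', 83.1)
```

>>> step_arm --motion '[{"claw": 40, "delta_pos": [-0.9, -0.6, 15], "turn": 0}, {"claw": 40, "delta_pos": [0, 0, 15], "turn": 0}, {"claw": 40, "delta_pos": [0, 0, 12], "turn": 0}, {"claw": 40, "delta_pos": [0, 0, 7], "turn": 0}, {"claw": 40, "delta_pos": [0, 0, 3], "turn": 0}, {"claw": 40, "delta_pos": [0, 0, 0], "turn": 0}, {"claw": 40, "delta_pos": [0, 0, 0], "turn": 0}]'

```text
clock: 6.95
eef_pos: [430.8, 141.1, 21.4]
tcp_rot: [3.141, -0.0, 1.73]
contact_force: [-0.5, -0.8, -0.1]
opening: 0.516
grasp_force: 41.4
```

>>> step_arm --motion '[{"claw": 40, "delta_pos": [0, -0.8, 1.5], "turn": 0}, {"claw": 40, "delta_pos": [0, 0, 0], "turn": 0}, {"claw": 40, "delta_pos": [0, 0, 0], "turn": 0}]'

```text
clock: 7.2
eef_pos: [429.6, 140.9, 19.6]
tcp_rot: [3.141, -0.0, 1.73]
contact_force: [-0.8, -0.6, -1.4]
opening: 0.513
grasp_force: 41.4
```

>>> step_arm --motion '[{"claw": 40, "delta_pos": [0, 0, 1], "turn": 0}, {"claw": 40, "delta_pos": [0, 0, 0], "turn": 0}, {"claw": 40, "delta_pos": [0, 0, 0], "turn": 0}]'

```text
clock: 7.45
eef_pos: [429.7, 140.9, 19.1]
tcp_rot: [3.141, -0.0, 1.73]
contact_force: [-2.2, -1.0, 14.9]
opening: 0.512
grasp_force: 43.2
```

Contact. I'll release slowly, lift, and check.

>>> step_arm --motion '[{"claw": 48, "delta_pos": [0, 0, 0], "turn": 0}, {"claw": 60, "delta_pos": [0, 0, 0], "turn": 0}, {"claw": 75, "delta_pos": [0, 0, 0], "turn": 0}, {"claw": 85, "delta_pos": [0, 0, 0], "turn": 0}, {"claw": 85, "delta_pos": [0, 0, -15], "turn": 0}, {"claw": 85, "delta_pos": [0, 0, -25], "turn": 0}, {"claw": 85, "delta_pos": [0, 0, -25], "turn": 0}, {"claw": 85, "delta_pos": [0, 0, -25], "turn": 0}]'

```text
clock: 8.12
eef_pos: [428.9, 140.7, 108.9]
tcp_rot: [-3.14, 0.0, 1.73]
contact_force: [0.3, 0.2, -0.3]
opening: 0.998
grasp_force: 0.0
```

>>> step_arm --motion '[{"claw": 85, "delta_pos": [0, 0, -25], "turn": 0}, {"claw": 85, "delta_pos": [0, 0, -15], "turn": 0}, {"claw": 85, "delta_pos": [0, 0, 0], "turn": 0}, {"claw": 85, "delta_pos": [0, 0, 0], "turn": 0}]'

```text
clock: 8.45
eef_pos: [429.8, 141.0, 148.6]
tcp_rot: [3.14, -0.0, 1.73]
contact_force: [0.3, -0.5, -0.8]
opening: 0.995
grasp_force: 0.0
```

```bash
python3 -c "
from h import *
d=snap('wrist','w3.png')
go(668.9,-244.8,150,107.4)"
```

```text
at [429.2 140.7 147.7] yaw 99.13 q6 0.15 F [-0.4  0.2 -0.4] open 84.2 grip 0.0 t 8.5
turn -0.1444 shift [-439.6  113.5   -2.3]
```

View pics/w3.png

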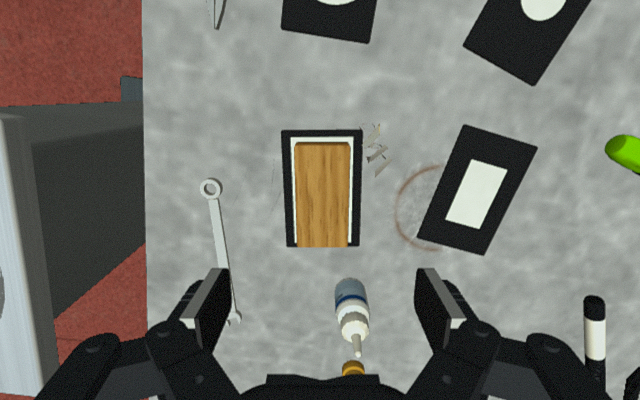

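The block lies inside its silhouette at (323,195), with a thin white margin left, right and far. The near margin is hidden by the block's height, so I'll check it numerically.

```bash
python3 -c "
from h import *
d=np.load('pics/w3.npz'); im=d['img']; hsv=cv2.cvtColor(im,cv2.COLOR_RGB2HSV); g=hsv[...,2]
a=(hsv[120:260,270:375,1]>85)&(g[120:260,270:375]>135); print(rect(d,a,270,120,27))
a=(g[120:260,270:375]<60); print('mat',rect(d,a,270,120,5))
a=(hsv[120:260,270:375,1]<40)&(g[120:260,270:375]>180); print('sil',rect(d,a,270,120,5))
print('mbat',rect(d,g[150:240,430:525]>150,430,150,5))
print('rows',[ (v,hsv[v,323].tolist()) for v in range(134,152)],[ (v,hsv[v,323].tolist()) for v in range(240,252)])
d=snap('top','t1.png'); im=d['img']; hsv=cv2.cvtColor(im,cv2.COLOR_RGB2HSV);
cv2.imwrite('pics/t1c.png',cv2.resize(im[215:265,240:310][:,:,::-1],None,fx=8,fy=8,interpolation=cv2.INTER_CUBIC))
a=hsv[222:258,250:297,1]>85; print('top',rect(d,a,250,222,27)) "
```

```text
(array([428.4, 141.5]), array([44.2, 88.4]), 'longaxis yaw deg', 99.2)
mat (array([428.6, 140.9]), array([ 68.8, 108.5]), 'longaxis yaw deg', 99.5)
sil (array([429. , 140.2]), array([53.1, 98.4]), 'longaxis yaw deg', 99.6)
mbat (array([566. , 159.4]), array([34.5, 58.8]), 'longaxis yaw deg', 83.1)
rows [(134, [165, 37, 41]), (135, [101, 60, 34]), (136, [55, 36, 86]), (137, [47, 22, 187]), (138, [51, 15, 234]), (139, [58, 13, 233]), (140, [53, 14, 236]), (141, [50, 20, 190]), (142, [16, 114, 83]), (143, [19, 228, 85]), (144, [18, 174, 107]), (145, [18, 179, 135]), (146, [18, 169, 164]), (147, [17, 170, 165]), (148, [18, 163, 166]), (149, [18, 168, 162]), (150, [18, 169, 161]), (151, [18, 177, 156])] [(240, [20, 168, 167]), (241, [19, 174, 166]), (242, [19, 171, 164]), (243, [18, 160, 167]), (244, [17, 159, 170]), (245, [19, 180, 169]), (246, [18, 169, 167]), (247, [17, 69, 159]), (248, [68, 12, 166]), (249, [77, 11, 163]), (250, [64, 11, 165]), (251, [60, 8, 168])]
top (array([436.1, 109.8]), array([22.6, 42.2]), 'longaxis yaw deg', 2.3)
```

>>> step_arm --motion '[{"claw": 85, "delta_pos": [0, 0, 0], "turn": -0.072}, {"claw": 85, "delta_pos": [0, 0, 0], "turn": -0.072}, {"claw": 85, "delta_pos": [-20, 5.2, 0], "turn": 0}, {"claw": 85, "delta_pos": [-32, 8.2, 0], "turn": 0}, {"claw": 85, "delta_pos": [-32, 8.2, 0], "turn": 0}, {"claw": 85, "delta_pos": [-32, 8.2, 0], "turn": 0}, {"claw": 85, "delta_pos": [-32, 8.2, 0], "turn": 0}, {"claw": 85, "delta_pos": [-32, 8.2, 0], "turn": 0}]'

```text
clock: 9.22
eef_pos: [527.0, -18.6, 146.4]
tcp_rot: [-3.139, -0.001, 1.874]
contact_force: [0.8, 2.0, 0.3]
opening: 0.994
grasp_force: 0.0
```

>>> step_arm --motion '[{"claw": 85, "delta_pos": [-32, 8.2, 0], "turn": 0}, {"claw": 85, "delta_pos": [-32, 8.2, 0], "turn": 0}, {"claw": 85, "delta_pos": [-32, 8.2, 0], "turn": 0}, {"claw": 85, "delta_pos": [-32, 8.2, 0], "turn": 0}, {"claw": 85, "delta_pos": [-32, 8.2, 0], "turn": 0}, {"claw": 85, "delta_pos": [-32, 8.2, 0], "turn": 0}, {"claw": 85, "delta_pos": [0, 0, 0], "turn": 0}, {"claw": 85, "delta_pos": [0, 0, 0], "turn": 0}]'

```text
clock: 9.88
eef_pos: [631.1, -186.8, 145.8]
tcp_rot: [-3.139, -0.002, 1.872]
contact_force: [-0.4, -0.2, -0.3]
opening: 0.996
grasp_force: 0.0
```

```bash
python3 -c "
from h import *
go(668.9,-244.8,12,107.4)
d=snap('wrist','w4.png')
t=np.load('pics/top0.npz'); s=np.load('pics/scene0.npz')
print('thermos top/base',ray(t,452,163,120),ray(s,495,305,0),ray(s,470,290,0)); print(ray(s,430,290,0))"
```

```text
at [ 631.1 -186.8  145.8] yaw 107.25 q6 -0.59 F [-0.4 -0.2 -0.3] open 85.1 grip 0.0 t 9.8833
turn -0.0025 shift [-66.6  18.7 133.8]
thermos top/base [ 640.56680979 -339.8768723   120.        ] [ 689.9649734 -425.3918326    0.       ] [ 679.80769992 -367.03757287    0.        ]
[ 607.28579987 -317.19519537    0.        ]
```

View pics/w4.png

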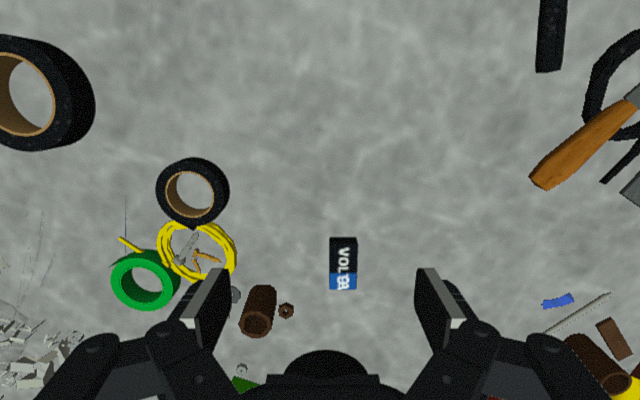

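The battery's top is at (343,263), the tape at (192,192) and the dark fitting at (258,312). The thermos lid is just visible at (325,362).

```bash
python3 -c "
from h import *
d=np.load('pics/w4.npz'); im=d['img'].astype(int); W=im[225:305,315:375]
a=(W.max(2)<75)|(W[...,2]-W[...,0]>40); a=cv2.morphologyEx(a.astype(np.uint8),cv2.MORPH_CLOSE,np.ones((9,9)))
print(rect(d,a,315,225,17)); ys,xs=np.nonzero(a); print(xs.min()+315,xs.max()+315,ys.min()+225,ys.max()+225)
for u,v,z in ((343,239,17),(343,289,17),(331,265,17),(357,265,17)): print(ray(d,u,v,z).round(1))
t=im[150:235,150:238]; m=(t.max(2)<75)
print('tape',rect(d,m,150,150,19), ray(d,190,192,19))"
```

```text
(array([ 667.1, -243.4]), array([25.5, 54.2]), 'longaxis yaw deg', 107.6)
329 357 237 289
[ 659.3 -219.6   17. ]
[ 675.8 -269.    17. ]
[ 657.1 -247.9   17. ]
[ 680.  -240.8   17. ]
tape (array([ 523. , -214.9]), array([56.9, 64.2]), 'longaxis yaw deg', 61.1) [ 521.48203341 -215.83062474   19.        ]
```

>>> step_arm --motion '[{"claw": 85, "delta_pos": [-22, 5.9, 0], "turn": -0.004}, {"claw": 85, "delta_pos": [-22, 5.9, 0], "turn": 0}, {"claw": 85, "delta_pos": [-21.9, 5.9, 0], "turn": 0}, {"claw": 85, "delta_pos": [0, 0, 25], "turn": 0}, {"claw": 85, "delta_pos": [0, 0, 25], "turn": 0}, {"claw": 85, "delta_pos": [0, 0, 25], "turn": 0}, {"claw": 85, "delta_pos": [0, 0, 0], "turn": 0}, {"claw": 85, "delta_pos": [0, 0, 0], "turn": 0}]'

```text
clock: 10.6
eef_pos: [666.5, -241.5, 71.4]
tcp_rot: [-3.138, -0.003, 1.879]
contact_force: [-0.4, 0.4, 0.4]
opening: 0.999
grasp_force: 0.0
```

```bash
python3 -c "
from h import *
go(667.8,-244.3,11,107.5)"
```

```text
at [ 666.5 -241.5   71.4] yaw 107.66 q6 -0.66 F [-0.4  0.4  0.4] open 85.3 grip 0.0 t 10.6
turn 0.0028 shift [-3.   0.4 60.4]
```

>>> step_arm --motion '[{"claw": 85, "delta_pos": [-2.5, 0.4, 15], "turn": 0}, {"claw": 85, "delta_pos": [0, 0, 15], "turn": 0}, {"claw": 85, "delta_pos": [0, 0, 15], "turn": 0}, {"claw": 85, "delta_pos": [0, 0, 10], "turn": 0}, {"claw": 85, "delta_pos": [0, 0, 5], "turn": 0}, {"claw": 85, "delta_pos": [0, 0, 0], "turn": 0}]'

```text
clock: 11.1
eef_pos: [668.3, -245.1, 11.3]
tcp_rot: [-3.139, -0.002, 1.878]
contact_force: [1.3, -0.7, -0.2]
opening: 1.0
grasp_force: 0.0
```

>>> step_arm --motion '[{"claw": 22, "delta_pos": [0, 0, 0], "turn": 0}, {"claw": 22, "delta_pos": [0, 0, 0], "turn": 0}, {"claw": 22, "delta_pos": [0, 0, 0], "turn": 0}, {"claw": 22, "delta_pos": [0, 0, 0], "turn": 0}, {"claw": 22, "delta_pos": [0, 0, 0], "turn": 0}, {"claw": 22, "delta_pos": [0, 0, 0], "turn": 0}, {"claw": 22, "delta_pos": [0, 0, 0], "turn": 0}, {"claw": 22, "delta_pos": [0, 0, 0], "turn": 0}]' --force 30

```text
clock: 11.77
eef_pos: [669.9, -245.7, 13.9]
tcp_rot: [3.141, 0.001, 1.878]
contact_force: [-1.2, 0.3, 5.6]
opening: 0.298
grasp_force: 30.4
```

>>> step_arm --motion '[{"claw": 22, "delta_pos": [0, 0, -15], "turn": 0}, {"claw": 22, "delta_pos": [0, 0, -25], "turn": 0}, {"claw": 22, "delta_pos": [0, 0, -30], "turn": 0}, {"claw": 22, "delta_pos": [0, 0, -30], "turn": 0}, {"claw": 22, "delta_pos": [0, 0, -20], "turn": 0.107}, {"claw": 22, "delta_pos": [0, 0, 0], "turn": 0.107}, {"claw": 22, "delta_pos": [0, 0, 0], "turn": 0.107}, {"claw": 22, "delta_pos": [0, 0, 0], "turn": 0.107}]'

```text
clock: 12.43
eef_pos: [669.5, -245.5, 134.8]
tcp_rot: [3.141, 0.0, 1.445]
contact_force: [0.2, -0.3, -0.9]
opening: 0.297
grasp_force: 29.7
```

```bash
python3 -c "
from h import *
go(566.5,159.7,130,83.1)"
```

```text
at [ 669.5 -245.5  134.8] yaw 82.78 q6 -0.23 F [ 0.2 -0.3 -0.9] open 25.4 grip 29.7 t 12.4333
turn -0.0055 shift [ 389.9 -150.9    4.8]
```

>>> step_arm --motion '[{"claw": 22, "delta_pos": [20, -7.7, 0], "turn": 0}, {"claw": 22, "delta_pos": [32, -12.4, 0], "turn": 0}, {"claw": 22, "delta_pos": [32, -12.4, 0], "turn": 0}, {"claw": 22, "delta_pos": [32, -12.4, 0], "turn": 0}, {"claw": 22, "delta_pos": [32, -12.4, 0], "turn": 0}, {"claw": 22, "delta_pos": [32, -12.4, 0], "turn": 0}, {"claw": 22, "delta_pos": [32, -12.4, 0], "turn": 0}, {"claw": 22, "delta_pos": [32, -12.4, 0], "turn": 0}]'

```text
clock: 13.1
eef_pos: [604.3, 9.6, 134.0]
tcp_rot: [3.141, -0.0, 1.45]
contact_force: [0.5, 0.5, -0.3]
opening: 0.295
grasp_force: 29.7
```

>>> step_arm --motion '[{"claw": 22, "delta_pos": [32, -12.4, 0], "turn": 0}, {"claw": 22, "delta_pos": [32, -12.4, 0], "turn": 0}, {"claw": 22, "delta_pos": [32, -12.4, 0], "turn": 0}, {"claw": 22, "delta_pos": [32, -12.4, 0], "turn": 0}, {"claw": 22, "delta_pos": [18, -6.8, 15], "turn": 0}, {"claw": 22, "delta_pos": [0, 0, 25], "turn": 0}, {"claw": 22, "delta_pos": [0, 0, 20], "turn": 0}, {"claw": 22, "delta_pos": [0, 0, 0], "turn": 0}]'

```text
clock: 13.77
eef_pos: [563.9, 159.8, 70.5]
tcp_rot: [-3.137, 0.002, 1.451]
contact_force: [-1.1, -0.3, 0.2]
opening: 0.295
grasp_force: 29.7
```

>>> step_arm --motion '[{"claw": 22, "delta_pos": [0, 0, 0], "turn": 0}]'

```text
clock: 13.85
eef_pos: [565.9, 159.7, 73.1]
tcp_rot: [-3.14, 0.001, 1.45]
contact_force: [0.3, 0.4, -1.1]
opening: 0.292
grasp_force: 29.7
```

```bash
python3 -c "
from h import *
go(566.5,159.7,19,83.1)
d=snap('wrist','w5.png')"
```

```text
at [565.9 159.7  73.1] yaw 83.09 q6 0.39 F [ 0.3  0.4 -1.1] open 24.9 grip 29.7 t 13.85
turn -0.0002 shift [ 0.1  0.6 54.1]
```

View pics/w5.png

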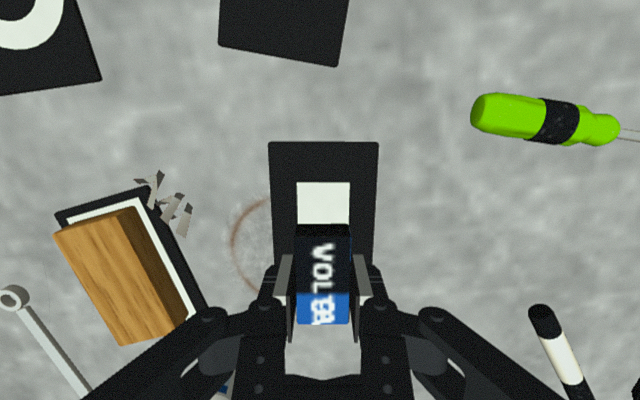

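The battery hangs over its mat with its top face between rows 237 and 325 and columns 296 to 350. The far edge of the silhouette is at row 182, columns 297 to 350.

```bash
python3 -c "
from h import *
d=np.load('pics/w5.npz'); im=d['img'].astype(int)
for v in range(222,244,2): print(v,im[v,323].tolist(),end=' ')
for v in range(316,332,2): print(v,im[v,323].tolist(),end=' ')
A=ray(d,297,182,5)[:2];B=ray(d,350,182,5)[:2];e=(B-A)/np.linalg.norm(B-A);n=np.array([e[1],-e[0]]);print('\nsil',(A+B)/2+29*n,np.linalg.norm(A-B), np.degrees(np.arctan2(e[1],e[0]))+90)
for v in (235,238,241,325): print(v,ray(d,323,v,76))"
```

```text
222 [236, 244, 232] 224 [58, 60, 57] 226 [3, 20, 24] 228 [13, 17, 21] 230 [18, 20, 20] 232 [0, 6, 15] 234 [23, 19, 27] 236 [36, 37, 36] 238 [22, 33, 36] 240 [28, 25, 27] 242 [34, 44, 43] 316 [226, 236, 231] 318 [230, 239, 235] 320 [240, 246, 244] 322 [190, 221, 233] 324 [115, 138, 172] 326 [167, 171, 165] 328 [162, 170, 162] 330 [163, 167, 162] 
sil [565.31473859 159.67639579] 34.420177921523184 83.11128721587222
235 [567.76876009 183.32025932  76.        ]
238 [567.59245085 181.85547141  76.        ]
241 [567.41496568 180.38091386  76.        ]
325 [561.9152735  134.68913772  76.        ]
```

>>> step_arm --motion '[{"claw": 22, "delta_pos": [0, 0, 15], "turn": 0}, {"claw": 22, "delta_pos": [0, 0, 15], "turn": 0}, {"claw": 22, "delta_pos": [0, 0, 12], "turn": 0}, {"claw": 22, "delta_pos": [0, 0, 7], "turn": 0}, {"claw": 22, "delta_pos": [0, 0, 3], "turn": 0}, {"claw": 22, "delta_pos": [0, 0, 0], "turn": 0}, {"claw": 22, "delta_pos": [0, 0, 0], "turn": 0}]'

```text
clock: 14.48
eef_pos: [567.0, 159.9, 21.7]
tcp_rot: [3.141, -0.0, 1.45]
contact_force: [0.0, -0.4, -0.8]
opening: 0.293
grasp_force: 29.7
```

>>> step_arm --motion '[{"claw": 22, "delta_pos": [0, 0, 1.5], "turn": 0}, {"claw": 22, "delta_pos": [0, 0, 0], "turn": 0}, {"claw": 22, "delta_pos": [0, 0, 0], "turn": 0}]'

```text
clock: 14.73
eef_pos: [566.8, 160.0, 20.1]
tcp_rot: [3.141, -0.0, 1.45]
contact_force: [0.8, -0.5, -0.8]
opening: 0.29
grasp_force: 29.7
```

>>> step_arm --motion '[{"claw": 22, "delta_pos": [0, 0, 1], "turn": 0}, {"claw": 22, "delta_pos": [0, 0, 0], "turn": 0}, {"claw": 22, "delta_pos": [0, 0, 0], "turn": 0}]'

```text
clock: 14.98
eef_pos: [566.8, 160.0, 18.8]
tcp_rot: [3.141, -0.0, 1.45]
contact_force: [0.7, -0.6, 0.2]
opening: 0.293
grasp_force: 29.8
```

>>> step_arm --motion '[{"claw": 22, "delta_pos": [-0.4, -0.6, 0.8], "turn": 0}, {"claw": 22, "delta_pos": [0, 0, 0], "turn": 0}, {"claw": 22, "delta_pos": [0, 0, 0], "turn": 0}]'

```text
clock: 15.23
eef_pos: [566.8, 159.9, 18.8]
tcp_rot: [3.14, -0.001, 1.45]
contact_force: [-0.6, 0.4, 8.4]
opening: 0.293
grasp_force: 30.7
```

>>> step_arm --motion '[{"claw": 30, "delta_pos": [0, 0, 0], "turn": 0}, {"claw": 40, "delta_pos": [0, 0, 0], "turn": 0}, {"claw": 55, "delta_pos": [0, 0, 0], "turn": 0}, {"claw": 65, "delta_pos": [0, 0, 0], "turn": 0}, {"claw": 85, "delta_pos": [0, 0, -20], "turn": 0}, {"claw": 85, "delta_pos": [0, 0, -30], "turn": 0}, {"claw": 85, "delta_pos": [0, 0, -30], "turn": 0}, {"claw": 85, "delta_pos": [0, 0, -30], "turn": 0}]'

```text
clock: 15.9
eef_pos: [565.4, 159.4, 128.7]
tcp_rot: [-3.14, 0.001, 1.45]
contact_force: [1.0, 0.8, -0.3]
opening: 0.997
grasp_force: 0.0
```

>>> step_arm --motion '[{"claw": 85, "delta_pos": [0, 0, -20], "turn": 0}, {"claw": 85, "delta_pos": [0, 0, 0], "turn": 0}, {"claw": 85, "delta_pos": [0, 0, 0], "turn": 0}]'

```text
clock: 16.15
eef_pos: [566.6, 159.7, 149.0]
tcp_rot: [3.139, -0.001, 1.45]
contact_force: [0.2, -0.4, -0.2]
opening: 0.993
grasp_force: 0.0
```

```bash
python3 -c "
from h import *
go(522.8,-215,150,90)
d=snap('wrist','w6.png'); im=d['img'].astype(int); g=im.max(2)
A=proj(d,[566,160,5]).astype(int); print(A)
"
```

```text
at [566.6 159.7 149. ] yaw 83.08 q6 0.39 F [ 0.2 -0.4 -0.2] open 84.8 grip 0.0 t 16.15
turn -0.1208 shift [-374.7  -43.8   -1. ]
[322 190]
```

View pics/w6.png

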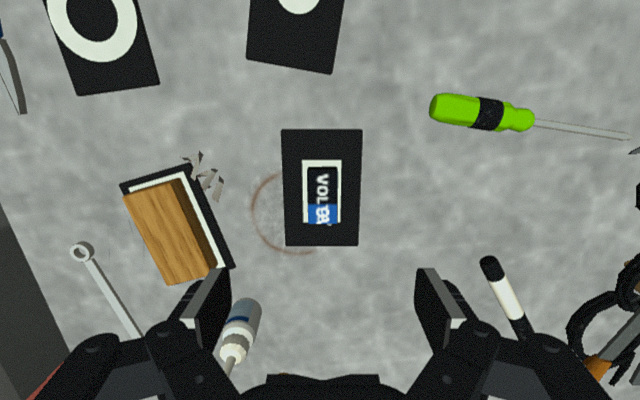

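The battery sits inside its silhouette at (321,194), with margins left, right and far. I'll check it numerically and measure the other two mats from here.

```bash
python3 -c "
from h import *
d=np.load('pics/w6.npz'); im=d['img'].astype(int)
W=im[155:230,296:348]; sil=(W.min(2)>170); print('sil',rect(d,sil,296,155,5))
print('col',[(v,im[v,315].tolist()) for v in range(158,174)],[(v,im[v,334].tolist()) for v in range(216,230)])
print('row',[(u,im[195,u].tolist()) for u in list(range(300,313))+list(range(332,344))])
g=im.max(2); a=g[0:80,40:150]>150
for z in (5,): print('cent',ray(d,321.5,167,22),ray(d,321.5,222,22))
"
```

```text
sil (array([564.9, 159.6]), array([33.7, 57.3]), 'longaxis yaw deg', 83.1)
col [(158, [28, 27, 26]), (159, [78, 85, 76]), (160, [170, 181, 167]), (161, [220, 229, 212]), (162, [218, 226, 212]), (163, [211, 224, 207]), (164, [217, 227, 212]), (165, [217, 230, 210]), (166, [175, 183, 170]), (167, [38, 50, 44]), (168, [1, 3, 2]), (169, [14, 17, 21]), (170, [12, 18, 19]), (171, [30, 28, 32]), (172, [25, 26, 28]), (173, [13, 23, 34])] [(216, [34, 93, 166]), (217, [24, 94, 167]), (218, [27, 91, 166]), (219, [32, 92, 167]), (220, [20, 89, 164]), (221, [27, 91, 166]), (222, [33, 98, 173]), (223, [18, 74, 131]), (224, [25, 27, 39]), (225, [23, 23, 22]), (226, [35, 35, 32]), (227, [30, 35, 35]), (228, [35, 31, 38]), (229, [31, 30, 35])]
row [(300, [21, 22, 20]), (301, [27, 33, 29]), (302, [110, 117, 107]), (303, [223, 239, 221]), (304, [220, 228, 214]), (305, [220, 231, 215]), (306, [211, 227, 207]), (307, [119, 127, 117]), (308, [27, 32, 29]), (309, [18, 20, 23]), (310, [5, 19, 24]), (311, [9, 12, 23]), (312, [23, 32, 31]), (332, [26, 32, 34]), (333, [20, 29, 28]), (334, [17, 27, 25]), (335, [17, 12, 22]), (336, [26, 26, 28]), (337, [109, 115, 108]), (338, [226, 240, 220]), (339, [222, 234, 217]), (340, [192, 206, 188]), (341, [62, 65, 61]), (342, [0, 7, 1]), (343, [16, 24, 26])]
cent [568.23623857 185.56563719  22.        ] [562.3120527  137.03960502  22.        ]
```

```bash
python3 -c "
from h import *
d=np.load('pics/w6.npz')
ax=np.array([np.cos(np.radians(83.1)),np.sin(np.radians(83.1))]); o=np.array([564.9,159.6])
for n,u,v,z in (('silfar',315,159.3,5),('bodyfar bottom',315,166.5,5),('bodyfar top?',315,169,22),('near top',334,223.3,22),('left bot',307,195,5),('left top',307,195,22),('right top',337,195,22)):
  p=ray(d,u,v,z)[:2]-o; print(n,p@ax, p@[ax[1],-ax[0]])
cv2.imwrite('pics/w6c.png',cv2.resize(d['img'][145:240,285:360][:,:,::-1],None,fx=6,fy=6,interpolation=cv2.INTER_CUBIC))"
```

```text
silfar 29.242284642010002 -5.449239948598106
bodyfar bottom 22.86530510548019 -5.497568079974762
bodyfar top? 24.502350768967034 -5.178174388389166
near top -23.951273955776344 11.07488972402488
left bot -3.3154371677370627 -12.922888353224236
left top 2.0129447412757804 -12.13633636230629
right top 1.9809460216002397 13.323456712287276
```

View pics/w6c.png

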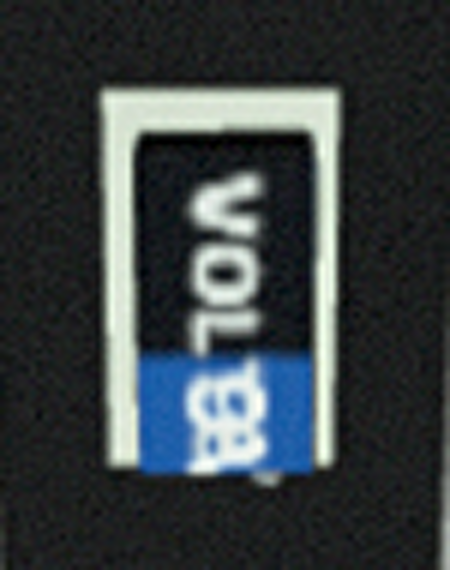

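The terminal stub shows at the near end, so the battery sits about 2 mm too far that way. I'll regrasp it and shift it.

>>> step_arm --motion '[{"claw": 85, "delta_pos": [0, 0, 30], "turn": 0}, {"claw": 85, "delta_pos": [0, 0, 30], "turn": 0}, {"claw": 85, "delta_pos": [0, 0, 30], "turn": 0}, {"claw": 65, "delta_pos": [0, 0, 25], "turn": 0}, {"claw": 50, "delta_pos": [0, 0, 12], "turn": 0}, {"claw": 40, "delta_pos": [0, 0, 0], "turn": 0}, {"claw": 22, "delta_pos": [0, 0, 0], "turn": 0}, {"claw": 22, "delta_pos": [0, 0, 0], "turn": 0}]'

```text
clock: 16.87
eef_pos: [566.6, 159.7, 21.7]
tcp_rot: [3.141, -0.0, 1.45]
contact_force: [-2.9, -1.0, 12.4]
opening: 0.295
grasp_force: 21.9
```

>>> step_arm --motion '[{"claw": 22, "delta_pos": [0, 0, 0], "turn": 0}, {"claw": 22, "delta_pos": [0, 0, 0], "turn": 0}, {"claw": 22, "delta_pos": [0, 0, -4], "turn": 0}, {"claw": 22, "delta_pos": [0, 0, 0], "turn": 0}, {"claw": 22, "delta_pos": [1.9, 0, 0], "turn": 0}, {"claw": 22, "delta_pos": [0, 0, 0], "turn": 0}, {"claw": 22, "delta_pos": [0, 0, 3], "turn": 0}, {"claw": 22, "delta_pos": [0, 0, 0], "turn": 0}]'

```text
clock: 17.53
eef_pos: [566.4, 161.6, 21.8]
tcp_rot: [3.141, -0.0, 1.45]
contact_force: [0.2, 0.4, 1.1]
opening: 0.292
grasp_force: 31.9
```

>>> step_arm --motion '[{"claw": 22, "delta_pos": [0, 0, 1], "turn": 0}, {"claw": 22, "delta_pos": [0, 0, 0], "turn": 0}, {"claw": 22, "delta_pos": [0, 0, 0], "turn": 0}]'

```text
clock: 17.78
eef_pos: [566.4, 161.6, 21.7]
tcp_rot: [3.141, -0.0, 1.45]
contact_force: [-4.3, 0.4, 12.1]
opening: 0.29
grasp_force: 33.2
```

>>> step_arm --motion '[{"claw": 30, "delta_pos": [0, 0, 0], "turn": 0}, {"claw": 40, "delta_pos": [0, 0, 0], "turn": 0}, {"claw": 55, "delta_pos": [0, 0, 0], "turn": 0}, {"claw": 65, "delta_pos": [0, 0, 0], "turn": 0}, {"claw": 85, "delta_pos": [0, 0, -20], "turn": 0}, {"claw": 85, "delta_pos": [0, 0, -30], "turn": 0}, {"claw": 85, "delta_pos": [0, 0, -30], "turn": 0}, {"claw": 85, "delta_pos": [0, 0, -30], "turn": 0}]'

```text
clock: 18.45
eef_pos: [565.7, 161.3, 131.6]
tcp_rot: [-3.14, 0.001, 1.45]
contact_force: [0.7, 0.5, 0.8]
opening: 0.993
grasp_force: 0.0
```

>>> step_arm --motion '[{"claw": 85, "delta_pos": [0, 0, -20], "turn": 0}, {"claw": 85, "delta_pos": [0, 0, 0], "turn": 0}, {"claw": 85, "delta_pos": [0, 0, 0], "turn": 0}]'

```text
clock: 18.7
eef_pos: [566.8, 161.6, 151.9]
tcp_rot: [3.139, -0.001, 1.45]
contact_force: [-0.2, -0.6, -0.8]
opening: 0.996
grasp_force: 0.0
```

```bash
python3 -c "
from h import *
go(522.8,-215,150,90)
d=snap('wrist','w7.png'); im=d['img'].astype(int); p0=proj(d,[566,160,5]); print(p0); c=int(p0[0])-7;r=int(p0[1])
print([(v,int(im[v].max(1)[c])) for v in range(r-36,r-15)]); print([(v,im[v,c].tolist()) for v in range(r+25,r+40)])
g=im.min(2); r0,c0=r-42,c-22
print('sil',rect(d,g[r0:r0+90,c0:c0+58]>170,c0,r0,5))
print('tape mat', end=' '); q=proj(d,[413.9,321.6,5]).astype(int); print(q); 
"
```

```text
at [566.8 161.6 151.9] yaw 83.09 q6 0.4 F [-0.2 -0.6 -0.8] open 85.1 grip 0.0 t 18.7
turn -0.1207 shift [-376.6  -44.     1.9]
[322.44179647 191.98741849]
[(155, 31), (156, 28), (157, 30), (158, 28), (159, 23), (160, 45), (161, 149), (162, 219), (163, 229), (164, 232), (165, 188), (166, 64), (167, 15), (168, 0), (169, 31), (170, 26), (171, 30), (172, 32), (173, 22), (174, 21), (175, 41)]
[(216, [49, 103, 173]), (217, [54, 104, 169]), (218, [60, 111, 176]), (219, [52, 107, 176]), (220, [67, 115, 178]), (221, [103, 140, 193]), (222, [124, 148, 175]), (223, [100, 108, 102]), (224, [40, 39, 34]), (225, [30, 29, 31]), (226, [25, 30, 29]), (227, [27, 31, 29]), (228, [25, 25, 26]), (229, [25, 34, 29]), (230, [20, 23, 21])]
sil (array([564.9, 159.2]), array([33.7, 57.1]), 'longaxis yaw deg', 83.0)
tape mat [99 14]
```

>>> step_arm --motion '[{"claw": 85, "delta_pos": [0, 0, 0], "turn": -0.104}, {"claw": 85, "delta_pos": [0, 0, 0], "turn": -0.104}, {"claw": 85, "delta_pos": [-20, -4.1, 0], "turn": 0}, {"claw": 85, "delta_pos": [-33, -6.8, 0], "turn": 0}, {"claw": 85, "delta_pos": [-33, -6.8, 0], "turn": 0}, {"claw": 85, "delta_pos": [-33, -6.8, 0], "turn": 0}, {"claw": 85, "delta_pos": [-33, -6.8, 0], "turn": 0}, {"claw": 85, "delta_pos": [-33, -6.8, 0], "turn": 0}]'

```text
clock: 19.42
eef_pos: [542.8, -27.5, 149.1]
tcp_rot: [-3.139, -0.0, 1.658]
contact_force: [-0.0, 0.1, 0.9]
opening: 0.995
grasp_force: 0.0
```

>>> step_arm --motion '[{"claw": 85, "delta_pos": [-33, -6.8, 0], "turn": 0}, {"claw": 85, "delta_pos": [-33, -6.8, 0], "turn": 0}, {"claw": 85, "delta_pos": [-33, -6.8, 0], "turn": 0}, {"claw": 85, "delta_pos": [-33, -6.8, 0], "turn": 0}, {"claw": 85, "delta_pos": [-33, -6.8, 0], "turn": 0}, {"claw": 85, "delta_pos": [-21.6, -4.6, 0], "turn": 0}, {"claw": 85, "delta_pos": [0, 0, 0], "turn": 0}, {"claw": 85, "delta_pos": [0, 0, 0], "turn": 0}]'

```text
clock: 20.08
eef_pos: [521.0, -216.0, 149.2]
tcp_rot: [-3.139, -0.001, 1.656]
contact_force: [0.0, -0.0, -0.9]
opening: 0.993
grasp_force: 0.0
```

```bash
python3 -c "
from h import *
go(522.8,-215.3,12,95)
d=snap('wrist','w8.png')"
```

```text
at [ 521.  -216.   149.2] yaw 94.86 q6 -0.48 F [ 0.  -0.  -0.9] open 84.8 grip 0.0 t 20.0833
turn -0.0024 shift [  0.6   1.8 137.2]
```

View pics/w8.png

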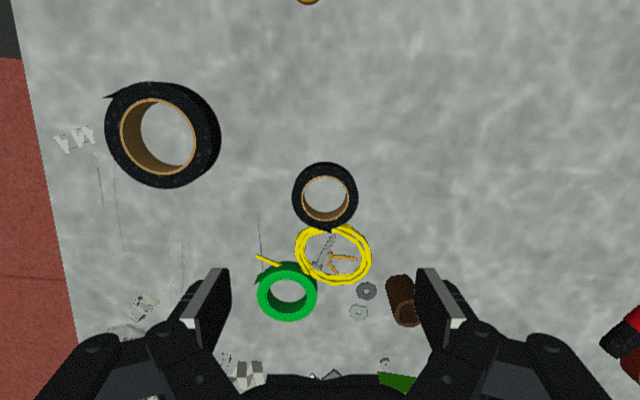

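```bash
python3 -c "
from h import *
t=np.load('pics/top0.npz'); s=np.load('pics/scene0.npz')
for nm,a,b in (('tip',(441,253),(354,277)),('along',(530,254),(420,340))):
  for z in (0,100,150,200,300,400): print(nm,z,ray(t,*a,z)[:2].round(),ray(s,*b,z)[:2].round())
d=np.load('pics/w8.npz'); im=d['img'].astype(int)
m=im[155:235,285:365].max(2)<80; r=rect(d,m,285,155,19); print(r)
ys,xs=np.nonzero(m); print(xs.min()+285,xs.max()+285,ys.min()+155,ys.max()+155)
for u,v,z in ((325,168,19),(325,229,19),(293,195,19),(358,195,19),(325,162,0)): print(ray(d,u,v,z)[:2])"
```

```text
tip 0 [ 407. -342.] [ 494. -192.]
tip 100 [ 404. -311.] [ 429. -264.]
tip 150 [ 403. -295.] [ 396. -300.]
tip 200 [ 402. -279.] [ 363. -336.]
tip 300 [ 400. -248.] [ 298. -408.]
tip 400 [ 398. -217.] [ 233. -480.]
along 0 [ 410. -595.] [ 495. -398.]
along 100 [ 407. -541.] [ 429. -443.]
along 150 [ 406. -513.] [ 396. -466.]
along 200 [ 405. -486.] [ 364. -488.]
along 300 [ 402. -431.] [ 298. -533.]
along 400 [ 400. -376.] [ 233. -578.]
(array([ 521.5, -216.7]), array([58.7, 58.8]), 'longaxis yaw deg', 140.0)
292 358 162 232
[ 519.72331277 -191.47065887]
[ 524.56431721 -246.6152024 ]
[ 494.39411164 -217.35244319]
[ 550.03151302 -212.58926715]
[ 519.73671723 -190.2901669 ]
```

>>> step_arm --motion '[{"claw": 85, "delta_pos": [0, 1, 25], "turn": 0}, {"claw": 85, "delta_pos": [0, 0, 30], "turn": 0}, {"claw": 85, "delta_pos": [0, 0, 30], "turn": 0}, {"claw": 85, "delta_pos": [0, 0, 25], "turn": 0}, {"claw": 85, "delta_pos": [0, 0, 15], "turn": 0}, {"claw": 85, "delta_pos": [0, 0, 12], "turn": 0}, {"claw": 85, "delta_pos": [0, 0, 0], "turn": 0}]'

```text
clock: 20.72
eef_pos: [521.6, -213.5, 11.3]
tcp_rot: [-3.138, -0.002, 1.659]
contact_force: [-0.5, -0.0, 0.2]
opening: 0.995
grasp_force: 0.0
```

>>> step_arm --motion '[{"claw": 55, "delta_pos": [0, 0, 0], "turn": 0}, {"claw": 55, "delta_pos": [0, 0, 0], "turn": 0}, {"claw": 55, "delta_pos": [0, 0, 0], "turn": 0}, {"claw": 55, "delta_pos": [0, 0, 0], "turn": 0}, {"claw": 55, "delta_pos": [0, 0, 0], "turn": 0}, {"claw": 55, "delta_pos": [0, 0, 0], "turn": 0}]' --force 35

```text
clock: 21.22
eef_pos: [524.0, -215.4, 15.3]
tcp_rot: [3.14, 0.001, 1.658]
contact_force: [-0.8, 2.2, 7.8]
opening: 0.65
grasp_force: 31.6
```

>>> step_arm --motion '[{"claw": 55, "delta_pos": [0, 0, -10], "turn": 0}, {"claw": 55, "delta_pos": [0, 0, -20], "turn": 0}, {"claw": 55, "delta_pos": [0, 0, -30], "turn": 0}, {"claw": 55, "delta_pos": [0, 0, -30], "turn": 0}, {"claw": 55, "delta_pos": [0, 0, -30], "turn": 0}, {"claw": 55, "delta_pos": [0, 0, 0], "turn": 0}, {"claw": 55, "delta_pos": [0, 0, 0], "turn": 0}]'

```text
clock: 21.8
eef_pos: [524.6, -216.1, 136.8]
tcp_rot: [3.137, 0.003, 1.658]
contact_force: [0.8, -0.3, -1.3]
opening: 0.647
grasp_force: 31.2
```

```bash
python3 -c "
from h import *
go(413.5,321.3,132)"
```

```text
at [ 524.6 -216.1  136.8] yaw 95.0 q6 -0.48 F [ 0.8 -0.3 -1.3] open 55.2 grip 31.2 t 21.8
turn 0.0 shift [545.  -63.9   4.8]
```

>>> step_arm --motion '[{"claw": 52, "delta_pos": [17, -2, 0], "turn": 0}, {"claw": 52, "delta_pos": [33, -3.9, 0], "turn": 0}, {"claw": 52, "delta_pos": [33, -3.9, 0], "turn": 0}, {"claw": 52, "delta_pos": [33, -3.9, 0], "turn": 0}, {"claw": 52, "delta_pos": [33, -3.9, 0], "turn": 0}, {"claw": 52, "delta_pos": [33, -3.9, 0], "turn": 0}, {"claw": 52, "delta_pos": [33, -3.9, 0], "turn": 0}, {"claw": 52, "delta_pos": [33, -3.9, 0], "turn": 0}]'

```text
clock: 22.47
eef_pos: [471.0, 30.4, 133.2]
tcp_rot: [-3.14, 0.0, 1.658]
contact_force: [0.3, -0.5, -1.0]
opening: 0.648
grasp_force: 37.9
```

>>> step_arm --motion '[{"claw": 52, "delta_pos": [33, -3.9, 0], "turn": 0}, {"claw": 52, "delta_pos": [33, -3.9, 0], "turn": 0}, {"claw": 52, "delta_pos": [33, -3.9, 0], "turn": 0}, {"claw": 52, "delta_pos": [33, -3.9, 0], "turn": 0}, {"claw": 52, "delta_pos": [33, -3.9, 0], "turn": 0}, {"claw": 52, "delta_pos": [33, -3.9, 0], "turn": 0}, {"claw": 52, "delta_pos": [33, -3.9, 0], "turn": 0}, {"claw": 52, "delta_pos": [33, -3.9, 0], "turn": 0}]'

```text
clock: 23.13
eef_pos: [417.0, 290.5, 133.2]
tcp_rot: [-3.14, 0.001, 1.658]
contact_force: [1.5, -0.0, -0.5]
opening: 0.643
grasp_force: 37.9
```

>>> step_arm --motion '[{"claw": 52, "delta_pos": [33, -3.4, 0], "turn": 0}, {"claw": 52, "delta_pos": [0, 0, 0], "turn": 0}, {"claw": 52, "delta_pos": [0, 0, 20], "turn": 0}, {"claw": 52, "delta_pos": [0, 0, 25], "turn": 0}, {"claw": 52, "delta_pos": [0, 0, 15], "turn": 0}, {"claw": 52, "delta_pos": [0, 0, 0], "turn": 0}, {"claw": 52, "delta_pos": [0, 0, 0], "turn": 0}]'

```text
clock: 23.72
eef_pos: [411.1, 321.1, 72.9]
tcp_rot: [-3.139, 0.002, 1.658]
contact_force: [0.7, 0.6, 0.1]
opening: 0.644
grasp_force: 37.9
```

```bash
python3 -c "
from h import *
go(413.5,321.3,20)
d=snap('wrist','w9.png')"
```

```text
at [411.1 321.1  72.9] yaw 95.0 q6 0.57 F [0.7 0.6 0.1] open 55.0 grip 37.9 t 23.7167
turn 0.0 shift [-0.   2.4 52.9]
```

View pics/w9.png

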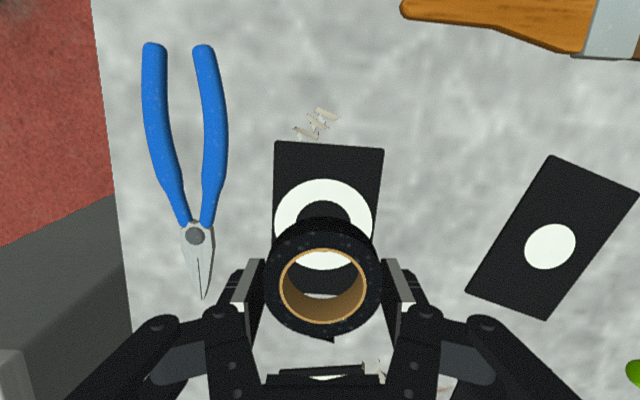

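The tape's top is centred near (323,285), with the roll spanning columns 263 to 382. The ring silhouette's far arc spans columns 273 to 373 with its top at row 178. I'll fit both.

```bash
python3 -c "
from h import *
from scipy.optimize import least_squares
d=np.load('pics/w9.npz'); im=d['img'].astype(int); hsv=cv2.cvtColor(d['img'],cv2.COLOR_RGB2HSV)
def fit(P,r=None):
  P=np.array(P); f=lambda q: np.hypot(*(P-q[:2]).T)-(q[2] if r is None else r)
  o=least_squares(f,[*P.mean(0),30],loss='soft_l1'); return o.x.round(1),len(P),round(float(np.abs(o.fun).mean()),2)
# silhouette outer edge: for columns, first white from top after row 150
g=im.min(2); P=[]
for u in range(285,362):
  c=g[150:215,u]; k=np.nonzero(c>140)[0]
  if len(k): P.append(ray(d,u,150+k[0]-.5,5)[:2])
for v in range(195,222):
  c=np.nonzero(g[v,260:386]>140)[0]
  if len(c): P+= [ray(d,260+c[0]-.5,v,5)[:2],ray(d,260+c[-1]+.5,v,5)[:2]]
print('ring',fit(P),fit(P,33))
# core: brown/orange region outer edge
m=((hsv[...,1]>60)&(hsv[...,0]<25)&(hsv[...,2]>90)); m[:240]=0;m[330:]=0;m[:,:270]=0;m[:,375:]=0
cs,_=cv2.findContours(m.astype(np.uint8),cv2.RETR_EXTERNAL,cv2.CHAIN_APPROX_NONE); q=np.vstack(cs)[:,0]; h=cv2.convexHull(q)[:,0]; print(h.min(0),h.max(0))
for z in (74,77): print('core',z,fit([ray(d,*p,z)[:2] for p in h]))
"
```

```text
ring (array([411.8, 300.3,  51.5]), 131, 1.76) (array([410.2, 319.8,  30. ]), 131, 4.73)
[279 248] [366 323]
core 74 (array([410.3, 316.5,  21.2]), 36, 0.07)
core 77 (array([410.2, 318.5,  20.7]), 36, 0.07)
```

```bash
python3 -c "
from h import *
from scipy.optimize import least_squares
d=np.load('pics/w9.npz'); im=d['img'].astype(int); g=im.min(2)
def fit(P,r):
  P=np.array(P); f=lambda q: np.hypot(*(P-q[:2]).T)-r
  o=least_squares(f,[411,320],loss='soft_l1'); return o.x.round(1),len(P),round(float(np.abs(o.fun).mean()),2)
P=[];Q=[]
for u in range(288,362):
  k=np.nonzero(g[160:215,u]>140)[0]; P.append(ray(d,u,160+k[0]-.5,5)[:2])
for u in range(305,343):
  k=np.nonzero((g[185:215,u]>140)&(np.arange(185,215)<208))[0]; Q.append(ray(d,u,185+k[-1]+.5,5)[:2])
print(fit(P,33),fit(Q,19))"
```

```text
(array([410.2, 319.5]), 74, 0.13) (array([410.2, 319.1]), 38, 0.17)
```

>>> step_arm --motion '[{"claw": 52, "delta_pos": [1.4, 0, 15], "turn": 0}, {"claw": 52, "delta_pos": [0, 0, 15], "turn": 0}, {"claw": 52, "delta_pos": [0, 0, 12], "turn": 0}, {"claw": 52, "delta_pos": [0, 0, 6], "turn": 0}, {"claw": 52, "delta_pos": [0, 0, 2], "turn": 0}, {"claw": 52, "delta_pos": [0, 0, 0], "turn": 0}, {"claw": 52, "delta_pos": [0, 0, 0], "turn": 0}]'

```text
clock: 24.35
eef_pos: [412.2, 323.6, 24.4]
tcp_rot: [3.141, -0.0, 1.658]
contact_force: [-0.4, 0.3, -0.8]
opening: 0.65
grasp_force: 37.9
```

>>> step_arm --motion '[{"claw": 52, "delta_pos": [0, 0, 1.5], "turn": 0}, {"claw": 52, "delta_pos": [0, 0, 0], "turn": 0}, {"claw": 52, "delta_pos": [0, 0, 0], "turn": 0}]'

```text
clock: 24.6
eef_pos: [412.1, 323.5, 22.7]
tcp_rot: [3.141, -0.0, 1.658]
contact_force: [-0.9, 0.3, -0.8]
opening: 0.649
grasp_force: 37.9
```

>>> step_arm --motion '[{"claw": 52, "delta_pos": [0, 0, 1], "turn": 0}, {"claw": 52, "delta_pos": [0, 0, 0], "turn": 0}, {"claw": 52, "delta_pos": [0, 0, 0], "turn": 0}]'

```text
clock: 24.85
eef_pos: [411.9, 323.4, 21.4]
tcp_rot: [-3.142, -0.0, 1.658]
contact_force: [-0.5, 0.2, -1.4]
opening: 0.652
grasp_force: 37.9
```

>>> step_arm --motion '[{"claw": 52, "delta_pos": [-0.7, -0.7, 1], "turn": 0}, {"claw": 52, "delta_pos": [0, 0, 0], "turn": 0}, {"claw": 52, "delta_pos": [0, 0, 0], "turn": 0}]'

```text
clock: 25.1
eef_pos: [411.4, 322.8, 20.5]
tcp_rot: [3.141, -0.0, 1.658]
contact_force: [0.2, 0.1, -0.2]
opening: 0.645
grasp_force: 38.0
```

>>> step_arm --motion '[{"claw": 52, "delta_pos": [0, 0, 0.8], "turn": 0}, {"claw": 52, "delta_pos": [0, 0, 0], "turn": 0}, {"claw": 52, "delta_pos": [0, 0, 0], "turn": 0}]'

```text
clock: 25.35
eef_pos: [411.4, 322.8, 20.3]
tcp_rot: [3.141, -0.0, 1.658]
contact_force: [-1.4, -2.0, 12.3]
opening: 0.647
grasp_force: 39.1
```

Contact. I'll release, rise and check with circle fits.

>>> step_arm --motion '[{"claw": 62, "delta_pos": [0, 0, 0], "turn": 0}, {"claw": 70, "delta_pos": [0, 0, 0], "turn": 0}, {"claw": 85, "delta_pos": [0, 0, 0], "turn": 0}, {"claw": 85, "delta_pos": [0, 0, 0], "turn": 0}, {"claw": 85, "delta_pos": [0, 0, -20], "turn": 0}, {"claw": 85, "delta_pos": [0, 0, -30], "turn": 0}, {"claw": 85, "delta_pos": [0, 0, -30], "turn": 0}, {"claw": 85, "delta_pos": [0, 0, -30], "turn": 0}]'

```text
clock: 26.02
eef_pos: [410.8, 322.3, 130.4]
tcp_rot: [-3.141, 0.001, 1.658]
contact_force: [0.9, -0.7, -0.0]
opening: 0.997
grasp_force: 0.0
```

>>> step_arm --motion '[{"claw": 85, "delta_pos": [0, 0, -20], "turn": 0}, {"claw": 85, "delta_pos": [0, 0, 0], "turn": 0}, {"claw": 85, "delta_pos": [0, 0, 0], "turn": 0}]'

```text
clock: 26.27
eef_pos: [411.8, 323.1, 150.6]
tcp_rot: [3.14, -0.001, 1.658]
contact_force: [-0.2, 0.8, 0.3]
opening: 0.995
grasp_force: 0.0
```

```bash
cat >> h.py <<'E'
from scipy.optimize import least_squares
def fit(P,r,o=(411,320)):
    P=np.array(P); f=lambda q: np.hypot(*(P-q[:2]).T)-r
    s=least_squares(f,o,loss='soft_l1',f_scale=.5); return s.x.round(1),len(P),round(float(np.median(np.abs(s.fun))),2)
E
python3 -c "
from h import *
d=snap('wrist','w10.png'); im=d['img'].astype(int); hsv=cv2.cvtColor(d['img'],cv2.COLOR_RGB2HSV); g=im.min(2)
c=proj(d,[411,320,5]).astype(int); print(c)
P=[]
for u in range(c[0]-22,c[0]+23):
  r0=c[1]-50; k=np.nonzero(g[r0:c[1]-10,u]>140)[0]
  if len(k): P.append(ray(d,u,r0+k[0]-.5,5)[:2])
print('ring',fit(P,33))
m=((hsv[...,1]>60)&(hsv[...,0]<25)&(hsv[...,2]>90)); M=np.zeros_like(m); M[c[1]-30:c[1]+32,c[0]-30:c[0]+30]=1; m&=M
h=cv2.convexHull(np.argwhere(m)[:,::-1].astype(np.int32))[:,0]; print(h.min(0),h.max(0),'core',fit([ray(d,*p,24)[:2] for p in h],20.9))
go(494.5,-57,150,90)"
```

```text
[322 194]
ring (array([410.4, 319.6]), 45, 0.16)
[297 177] [345 223] core (array([410.5, 320. ]), 34, 0.08)
at [411.1 322.5 149.4] yaw 95.0 q6 0.58 F [-0.4 -0.4 -0.7] open 85.3 grip 0.0 t 26.3167
turn 0.0873 shift [-379.5   83.4   -0.6]
```

The tape is within 0.5 mm of its ring. The coupler is next.

>>> step_arm --motion '[{"claw": 85, "delta_pos": [0, 0, 0], "turn": 0.087}, {"claw": 85, "delta_pos": [-20, 4.4, 0], "turn": 0}, {"claw": 85, "delta_pos": [-33, 7.3, 0], "turn": 0}, {"claw": 85, "delta_pos": [-33, 7.3, 0], "turn": 0}, {"claw": 85, "delta_pos": [-33, 7.3, 0], "turn": 0}, {"claw": 85, "delta_pos": [-33, 7.3, 0], "turn": 0}, {"claw": 85, "delta_pos": [-33, 7.3, 0], "turn": 0}, {"claw": 85, "delta_pos": [-33, 7.3, 0], "turn": 0}]'

```text
clock: 26.98
eef_pos: [458.5, 102.9, 148.0]
tcp_rot: [-3.139, 0.001, 1.571]
contact_force: [1.0, 0.5, 0.8]
opening: 0.995
grasp_force: 0.0
```

>>> step_arm --motion '[{"claw": 85, "delta_pos": [-33, 7.3, 0], "turn": 0}, {"claw": 85, "delta_pos": [-33, 7.3, 0], "turn": 0}, {"claw": 85, "delta_pos": [-33, 7.3, 0], "turn": 0}, {"claw": 85, "delta_pos": [-33, 7.3, 0], "turn": 0}, {"claw": 85, "delta_pos": [-29, 6, 0], "turn": 0}, {"claw": 85, "delta_pos": [0, 0, 0], "turn": 0}, {"claw": 85, "delta_pos": [0, 0, 0], "turn": 0}]'

```text
clock: 27.57
eef_pos: [493.9, -57.5, 148.0]
tcp_rot: [-3.139, -0.0, 1.568]
contact_force: [0.2, -0.1, -0.2]
opening: 0.996
grasp_force: 0.0
```

```bash
python3 -c "
from h import *
go(494.5,-57,24,90)
d=snap('wrist','w11.png'); hsv=cv2.cvtColor(d['img'],cv2.COLOR_RGB2HSV)
c0=proj(d,[494.5,-57,66]).astype(int); c1=proj(d,[494.5,-57,0]).astype(int); print(c0,c1)
m=(hsv[...,1]>90)&(hsv[...,0]<28)&(hsv[...,2]>60); M=np.zeros_like(m); M[min(c0[1],c1[1])-35:max(c0[1],c1[1])+35,c0[0]-40:c0[0]+40]=1; m&=M
n,L,S,C=cv2.connectedComponentsWithStats(m.astype(np.uint8)); print(S[1:][S[1:,4]>40])
"
```

```text
at [493.9 -57.5 148. ] yaw 89.84 q6 -0.12 F [ 0.2 -0.1 -0.2] open 85.0 grip 0.0 t 27.5667
turn -0.0027 shift [  0.5   0.6 124. ]
[325 215] [324 189]
[[ 309  179   35   54 1513]]
```

>>> step_arm --motion '[{"claw": 85, "delta_pos": [0, 1, 25], "turn": 0}, {"claw": 85, "delta_pos": [0, 0, 30], "turn": 0}, {"claw": 85, "delta_pos": [0, 0, 30], "turn": 0}, {"claw": 85, "delta_pos": [0, 0, 25], "turn": 0}, {"claw": 85, "delta_pos": [0, 0, 14], "turn": 0}, {"claw": 70, "delta_pos": [0, 0, 0], "turn": 0}, {"claw": 55, "delta_pos": [0, 0, 0], "turn": 0}, {"claw": 45, "delta_pos": [0, 0, 0], "turn": 0}]'

```text
clock: 28.28
eef_pos: [496.0, -55.6, 26.1]
tcp_rot: [3.141, -0.0, 1.572]
contact_force: [0.9, -0.1, 0.5]
opening: 0.602
grasp_force: 0.0
```

>>> step_arm --motion '[{"claw": 38, "delta_pos": [0, 0, 0], "turn": 0}, {"claw": 32, "delta_pos": [0, 0, 0], "turn": 0}, {"claw": 28, "delta_pos": [0, 0, 0], "turn": 0}, {"claw": 24, "delta_pos": [0, 0, 0], "turn": 0}, {"claw": 18, "delta_pos": [0, 0, 0], "turn": 0}, {"claw": 16, "delta_pos": [0, 0, 0], "turn": 0}, {"claw": 16, "delta_pos": [0, 0, 0], "turn": 0}, {"claw": 16, "delta_pos": [0, 0, 0], "turn": 0}]' --force 35

```text
clock: 28.95
eef_pos: [496.3, -56.4, 26.5]
tcp_rot: [3.14, 0.0, 1.571]
contact_force: [-1.6, 1.2, 6.8]
opening: 0.29
grasp_force: 33.9
```

>>> step_arm --motion '[{"claw": 16, "delta_pos": [0, 0, -10], "turn": 0}, {"claw": 16, "delta_pos": [0, 0, -20], "turn": 0}, {"claw": 16, "delta_pos": [0, 0, -30], "turn": 0}, {"claw": 16, "delta_pos": [0, 0, -30], "turn": 0}, {"claw": 16, "delta_pos": [0, 0, -30], "turn": 0}, {"claw": 16, "delta_pos": [0, 0, 0], "turn": 0}, {"claw": 16, "delta_pos": [0, 0, 0], "turn": 0}]'

```text
clock: 29.53
eef_pos: [496.9, -56.5, 147.8]
tcp_rot: [3.137, 0.001, 1.571]
contact_force: [-0.6, 0.6, -1.6]
opening: 0.287
grasp_force: 34.7
```

```bash
python3 -c "
from h import *
go(568.2,317.7,145)"
```

```text
at [496.9 -56.5 147.8] yaw 90.01 q6 -0.12 F [-0.6  0.6 -1.6] open 24.5 grip 34.7 t 29.5333
turn 0.0 shift [374.2  71.4   2.8]
```

>>> step_arm --motion '[{"claw": 16, "delta_pos": [16, 3, 0], "turn": 0}, {"claw": 16, "delta_pos": [30, 5.7, 0], "turn": 0}, {"claw": 16, "delta_pos": [30, 5.7, 0], "turn": 0}, {"claw": 16, "delta_pos": [30, 5.7, 0], "turn": 0}, {"claw": 16, "delta_pos": [30, 5.7, 0], "turn": 0}, {"claw": 16, "delta_pos": [30, 5.7, 0], "turn": 0}, {"claw": 16, "delta_pos": [30, 5.7, 0], "turn": 0}, {"claw": 16, "delta_pos": [30, 5.7, 0], "turn": 0}]'

```text
clock: 30.2
eef_pos: [537.5, 170.8, 144.1]
tcp_rot: [-3.139, 0.001, 1.571]
contact_force: [1.0, -0.7, -2.2]
opening: 0.285
grasp_force: 34.6
```

>>> step_arm --motion '[{"claw": 16, "delta_pos": [30, 5.7, 0], "turn": 0}, {"claw": 16, "delta_pos": [30, 5.7, 0], "turn": 0}, {"claw": 16, "delta_pos": [30, 5.7, 0], "turn": 0}, {"claw": 16, "delta_pos": [30, 5.7, 0], "turn": 0}, {"claw": 16, "delta_pos": [20, 3.8, 0], "turn": 0}, {"claw": 16, "delta_pos": [8, 1.6, 0], "turn": 0}, {"claw": 16, "delta_pos": [0, 0, 20], "turn": 0}, {"claw": 16, "delta_pos": [0, 0, 20], "turn": 0}]'

```text
clock: 30.87
eef_pos: [566.7, 318.0, 104.9]
tcp_rot: [3.141, -0.0, 1.572]
contact_force: [0.0, -1.2, -3.0]
opening: 0.288
grasp_force: 34.7
```

>>> step_arm --motion '[{"claw": 16, "delta_pos": [0, 0, 20], "turn": 0}, {"claw": 16, "delta_pos": [0, 0, 0], "turn": 0}, {"claw": 16, "delta_pos": [0, 0, 0], "turn": 0}]'

```text
clock: 31.12
eef_pos: [565.3, 316.3, 83.9]
tcp_rot: [-3.138, 0.002, 1.571]
contact_force: [0.3, 1.3, -1.6]
opening: 0.288
grasp_force: 34.7
```

```bash
python3 -c "
from h import *
go(568.2,317.7,32)
d=snap('wrist','w12.png'); c=proj(d,[568,317.7,5]); print(c); cv2.imwrite('pics/w12v.png',d['img'][:,:,::-1])"
```

```text
at [565.3 316.3  83.9] yaw 90.0 q6 0.51 F [ 0.3  1.3 -1.6] open 24.6 grip 34.7 t 31.1167
turn 0.0 shift [ 1.4  2.9 51.9]
[328.15193598 215.60167113]
```

View pics/w12.png

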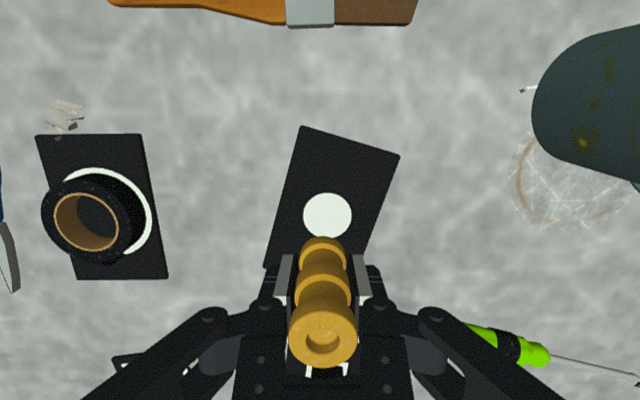

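The whole disc shows, centred near (327,217). The coupler hangs upright, with its top rim centred near (323,335), 291 to 355 across. I'll fit the disc and the coupler.

```bash
python3 -c "
from h import *
d=np.load('pics/w12.npz'); im=d['img'].astype(int); g=im.min(2); hsv=cv2.cvtColor(d['img'],cv2.COLOR_RGB2HSV)
m=(g>150); M=np.zeros_like(m); M[185:235,295:360]=1; m&=M
cs,_=cv2.findContours(m.astype(np.uint8),cv2.RETR_EXTERNAL,cv2.CHAIN_APPROX_NONE); q=max(cs,key=len)[:,0]; q=q[q[:,1]<225]
print('disc',fit([ray(d,*p,5)[:2] for p in q],17,(568,318)))
m=((hsv[...,1]>90)&(hsv[...,0]<28)&(hsv[...,2]>60)); m[:230]=0;m[380:]=0;m[:,:280]=0;m[:,370:]=0
ys,xs=np.nonzero(m); print(xs.min(),xs.max(),ys.min(),ys.max())
near=[(u,np.nonzero(m[:,u])[0].max()) for u in range(296,352)]
far=[(u,np.nonzero(m[:,u])[0].min()) for u in range(304,343)]
for dz in (-1,1): print('top',fit([ray(d,*p,123.4+dz)[:2] for p in near],13,(566,316)),'bottom',fit([ray(d,*p,57.4+dz)[:2] for p in far],13,(566,316)))"
```

```text
disc (array([567. , 317.5]), 84, 0.2)
288 357 237 368
top (array([564.2, 313.8]), 56, 0.15) bottom (array([563.8, 312.4]), 39, 0.2)
top (array([564.1, 315.9]), 56, 0.13) bottom (array([563.8, 313.3]), 39, 0.18)
```

>>> step_arm --motion '[{"claw": 16, "delta_pos": [2.8, 2.3, 15], "turn": 0}, {"claw": 16, "delta_pos": [0, 0, 15], "turn": 0}, {"claw": 16, "delta_pos": [0, 0, 8], "turn": 0}, {"claw": 16, "delta_pos": [0, 0, 0], "turn": 0}, {"claw": 16, "delta_pos": [0, 0, 0], "turn": 0}, {"claw": 16, "delta_pos": [0, 0, 0], "turn": 0}]'

```text
clock: 31.67
eef_pos: [569.5, 320.8, 48.2]
tcp_rot: [3.141, -0.0, 1.571]
contact_force: [0.4, -0.4, -2.1]
opening: 0.291
grasp_force: 34.7
```

```bash
python3 -c "
from h import *
go(567,317.5,32)
zb=sense()['eef_pos'][2]-26.5
d=snap('wrist','w13.png'); im=d['img'].astype(int); g=im.min(2); hsv=cv2.cvtColor(d['img'],cv2.COLOR_RGB2HSV)
c=proj(d,[567,317.5,5]); print(c); y,x=int(c[1]),int(c[0])
m=(g>150); M=np.zeros_like(m); M[y-45:y+5,x-40:x+40]=1; m&=M
cs,_=cv2.findContours(m.astype(np.uint8),cv2.RETR_EXTERNAL,cv2.CHAIN_APPROX_NONE); q=max(cs,key=len)[:,0]; q=q[q[:,1]<y-8]; print(len(q),q.min(0),q.max(0))
print('disc',fit([ray(d,*p,5)[:2] for p in q],17,(567,317)))
m=((hsv[...,1]>90)&(hsv[...,0]<28)&(hsv[...,2]>60)); M[:]=0; M[y-40:396,x-50:x+50]=1; m&=M
n,L,S,C=cv2.connectedComponentsWithStats(m.astype(np.uint8)); m=L==1+np.argmax(S[1:,4]); ys,xs=np.nonzero(m); print(xs.min(),xs.max(),ys.min(),ys.max()); a,b=xs.min(),xs.max()
near=[(u,np.nonzero(m[:,u])[0].max()) for u in range(a+9,b-8)]
far=[(u,np.nonzero(m[:,u])[0].min()) for u in range(a+15,b-14)]
print('top',fit([ray(d,*p,zb+66)[:2] for p in near],13,(566,316)),'bottom',fit([ray(d,*p,zb)[:2] for p in far],13,(566,316)))"
```

```text
at [569.5 320.8  48.2] yaw 90.02 q6 0.51 F [ 0.4 -0.4 -2.1] open 24.9 grip 34.7 t 31.6667
turn 0.0 shift [-3.3 -2.5 16.2]
[320.05677555 243.97423627]
57 [294 218] [346 234]
disc (array([567. , 317.4]), 57, 0.13)
288 357 236 367
top (array([568.3, 319.5]), 52, 0.13) bottom (array([568.2, 317. ]), 40, 0.14)
```

>>> step_arm --motion '[{"claw": 16, "delta_pos": [-0.7, -1.2, 8], "turn": 0}, {"claw": 16, "delta_pos": [0, 0, 5], "turn": 0}, {"claw": 16, "delta_pos": [0, 0, 1], "turn": 0}, {"claw": 16, "delta_pos": [0, 0, 0], "turn": 0}, {"claw": 16, "delta_pos": [0, 0, 0], "turn": 0}]'

```text
clock: 32.13
eef_pos: [567.8, 319.8, 33.4]
tcp_rot: [-3.141, 0.0, 1.571]
contact_force: [0.1, -0.3, -1.7]
opening: 0.286
grasp_force: 34.7
```

>>> step_arm --motion '[{"claw": 16, "delta_pos": [0, 0, 1], "turn": 0}, {"claw": 16, "delta_pos": [0, 0, 0], "turn": 0}, {"claw": 16, "delta_pos": [0, 0, 0], "turn": 0}]'

```text
clock: 32.38
eef_pos: [567.9, 319.8, 32.7]
tcp_rot: [3.141, -0.0, 1.571]
contact_force: [-0.2, -0.2, -1.4]
opening: 0.29
grasp_force: 34.7
```

>>> step_arm --motion '[{"claw": 16, "delta_pos": [0, 0, 0.8], "turn": 0}, {"claw": 16, "delta_pos": [0, 0, 0], "turn": 0}, {"claw": 16, "delta_pos": [0, 0, 0], "turn": 0}]'

```text
clock: 32.63
eef_pos: [567.8, 319.8, 31.8]
tcp_rot: [-3.142, 0.0, 1.571]
contact_force: [-0.4, -0.5, -1.5]
opening: 0.288
grasp_force: 34.7
```

>>> step_arm --motion '[{"claw": 16, "delta_pos": [0, 0, 0.8], "turn": 0}, {"claw": 16, "delta_pos": [0, 0, 0], "turn": 0}, {"claw": 16, "delta_pos": [0, 0, 0], "turn": 0}]'

```text
clock: 32.88
eef_pos: [567.9, 319.9, 31.5]
tcp_rot: [3.141, -0.0, 1.571]
contact_force: [-1.2, -1.5, 5.9]
opening: 0.291
grasp_force: 35.3
```

>>> step_arm --motion '[{"claw": 16, "delta_pos": [0, 0, 0.5], "turn": 0}, {"claw": 16, "delta_pos": [0, 0, 0], "turn": 0}, {"claw": 16, "delta_pos": [0, 0, 0], "turn": 0}]'

```text
clock: 33.13
eef_pos: [567.9, 319.9, 31.5]
tcp_rot: [3.141, -0.0, 1.571]
contact_force: [-3.5, -1.1, 10.3]
opening: 0.287
grasp_force: 35.9
```

Seated. I'll open gently, let it settle, then retreat straight up.

>>> step_arm --motion '[{"claw": 26, "delta_pos": [0, 0, -0.5], "turn": 0}, {"claw": 30, "delta_pos": [0, 0, 0], "turn": 0}, {"claw": 36, "delta_pos": [0, 0, 0], "turn": 0}, {"claw": 45, "delta_pos": [0, 0, 0], "turn": 0}, {"claw": 60, "delta_pos": [0, 0, 0], "turn": 0}, {"claw": 85, "delta_pos": [0, 0, 0], "turn": 0}, {"claw": 85, "delta_pos": [0, 0, 0], "turn": 0}, {"claw": 85, "delta_pos": [0, 0, -15], "turn": 0}]'

```text
clock: 33.8
eef_pos: [566.1, 318.8, 43.5]
tcp_rot: [-3.138, 0.002, 1.571]
contact_force: [-0.5, -1.4, 0.4]
opening: 0.995
grasp_force: 0.0
```

>>> step_arm --motion '[{"claw": 85, "delta_pos": [0, 0, -30], "turn": 0}, {"claw": 85, "delta_pos": [0, 0, -30], "turn": 0}, {"claw": 85, "delta_pos": [0, 0, -30], "turn": 0}, {"claw": 85, "delta_pos": [0, 0, -30], "turn": 0}, {"claw": 85, "delta_pos": [0, 0, -10], "turn": 0}, {"claw": 85, "delta_pos": [0, 0, 0], "turn": 0}, {"claw": 85, "delta_pos": [0, 0, 0], "turn": 0}]'

```text
clock: 34.38
eef_pos: [567.7, 319.7, 175.7]
tcp_rot: [3.141, -0.0, 1.571]
contact_force: [-0.0, -0.0, -1.3]
opening: 0.999
grasp_force: 0.0
```

```bash
python3 -c "
from h import *
go(567,317.5,150)
d=snap('wrist','w14.png'); im=d['img'].astype(int); g=im.min(2); hsv=cv2.cvtColor(d['img'],cv2.COLOR_RGB2HSV)
c=proj(d,[567,317.5,5]); y,x=int(c[1]),int(c[0]); print(c)
m=(g>150); M=np.zeros_like(m); M[y-30:y+8,x-26:x+26]=1; m&=M
q=cv2.convexHull(np.argwhere(m)[:,::-1].astype(np.int32))[:,0]; print(q.min(0),q.max(0)); q=q[q[:,1]<y+3]
print('disc',fit([ray(d,*p,5)[:2] for p in q],17,(567,317)))
m=((hsv[...,1]>90)&(hsv[...,0]<28)&(hsv[...,2]>60)); M[:]=0; M[y-40:y+90,x-50:x+50]=1; m&=M
n,L,S,C=cv2.connectedComponentsWithStats(m.astype(np.uint8)); m=L==1+np.argmax(S[1:,4]); ys,xs=np.nonzero(m); print(xs.min(),xs.max(),ys.min(),ys.max()); a,b=xs.min(),xs.max()
near=[(u,np.nonzero(m[:,u])[0].max()) for u in range(a+5,b-4)]
far=[(u,np.nonzero(m[:,u])[0].min()) for u in range(a+10,b-9)]
print('top',fit([ray(d,*p,71)[:2] for p in near],13,(566,316)),'bottom',fit([ray(d,*p,5)[:2] for p in far],13,(566,316)))
t=snap('top','t2.png'); w=d['img'][60:320,200:460][:,:,::-1]; tt=t['img'][120:290,150:420][:,:,::-1]
w=cv2.resize(w,(390,390)); tt=cv2.resize(tt,(405,255)); o=np.zeros((390,797,3),np.uint8); o[:,:390]=w;o[:255,392:]=tt; cv2.imwrite('pics/fin.png',o)"
```

```text
at [567.7 319.7 175.7] yaw 90.02 q6 0.51 F [-0.  -0.  -1.3] open 85.3 grip 0.0 t 34.3833
turn 0.0 shift [-2.2 -0.7 25.7]
[322.60541061 185.44093168]
[306 168] [340 192]
disc (array([567.2, 317.8]), 15, 0.06)
306 339 174 222
top (array([566.8, 318.5]), 24, 0.17) bottom (array([566.7, 316. ]), 14, 0.2)
```

View pics/fin.png

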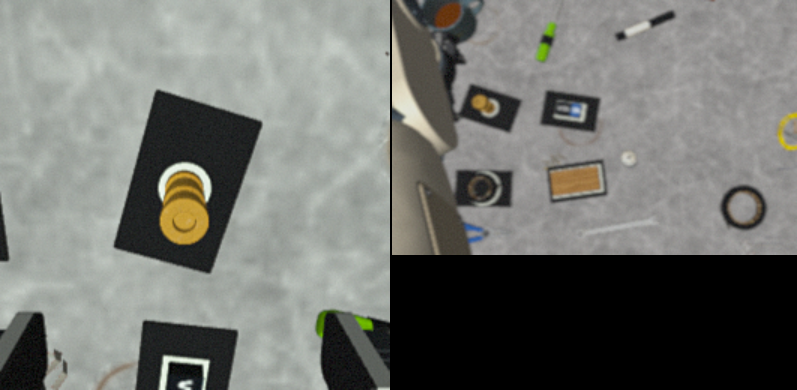

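The coupler stands upright on its disc, within about 1 mm, and all four parts are on their mats with the glue bottle unmoved. I'm handing the job in.

```bash
python3 -c "
from rig import *
print(sign_off())"
```

```text
the job is handed in; nothing more can be done
None
```

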